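Pack the notions cases into the airtight tub and seal it

TASK

Pack all the small white-lidded cases into the airtight tub, so that every one lies flat on its floor, grip bar up, side by side; plan the layout first, for there is little room to spare. Then lay the lid squarely on the tub and press it down round its edge, corner by corner, until the gasket is fully home on all sides, and leave the things at the back of the ironing top where they stand.

Things in the scene. Friction and masses are not known exactly. Their poses are not given: they have to be found in the camera images.
- tub: Airtight tub of pale plastic, open at the top, fixed. Inside 190 mm (its x) by 140 mm (its y); floor and straight walls 4 mm thick, rim top 60 mm above the ironing top. The rim is a flange running 12 mm outward from the inside walls (outside 214 x 164 mm); in it lies a black rubber gasket that stands 6 mm proud until pressed in. Origin at the centre of its underside, z up.
- tub_floor (a point): Centre of the tub's inside floor, 4 mm above the tub's underside.
- lid: Loose lid, lying skirt down at the start. Plate 216 (its x) x 166 mm (its y), 5 mm thick, its top at z = 17 mm; the 12 mm skirt below it enters the tub's mouth with about 3 mm play a side; it fits either way round. Origin at the centre, at the skirt's bottom edge. Laid on the proud gasket, its origin is 54 mm above the tub's; fully seated, 49 mm. About 0.24 kg.
- lid_bar (a point): Middle of the top of the lid's grip bar, 40 mm above the lid's origin. The bar stands 23 mm above the plate, is 80 mm long along the lid's x and 14 mm thick along its y.
- lid_corner_1 (a point): Where to press a corner of the lid: on top of the plate, 12 mm in from both edges, at lid x = -96, y = 71 mm.
- lid_corner_2 (a point): Where to press a corner of the lid: on top of the plate, 12 mm in from both edges, at lid x = -96, y = -71 mm.
- lid_corner_3 (a point): Where to press a corner of the lid: on top of the plate, 12 mm in from both edges, at lid x = 96, y = -71 mm.
- lid_corner_4 (a point): Where to press a corner of the lid: on top of the plate, 12 mm in from both edges, at lid x = 96, y = 71 mm.
- gasket_fl (a joint): How far the corner length of the gasket at the tub's -x, +y corner is pressed in: 0 = standing proud, 0.005 m = fully seated. It takes about 7 N on that corner of the lid (the lid's own weight does not move it), and it stays as far in as it was pressed; all four at once would need about 30 N.
- gasket_fr (a joint): How far the corner length of the gasket at the tub's -x, -y corner is pressed in: 0 = standing proud, 0.005 m = fully seated. It takes about 7 N on that corner of the lid (the lid's own weight does not move it), and it stays as far in as it was pressed; all four at once would need about 30 N.
- gasket_bl (a joint): How far the corner length of the gasket at the tub's +x, +y corner is pressed in: 0 = standing proud, 0.005 m = fully seated. It takes about 7 N on that corner of the lid (the lid's own weight does not move it), and it stays as far in as it was pressed; all four at once would need about 30 N.
- gasket_br (a joint): How far the corner length of the gasket at the tub's +x, -y corner is pressed in: 0 = standing proud, 0.005 m = fully seated. It takes about 7 N on that corner of the lid (the lid's own weight does not move it), and it stays as far in as it was pressed; all four at once would need about 30 N.
- case_a: Flat plastic case with a white lid and a grey bottom, 110 mm (its x) by 40 mm (its y), 34 mm high without its grip bar. The grip bar stands 16 mm up from the middle of the lid (top at z = 50 mm), 12 mm thick along x and 26 mm long along y, so it is pinched from above with the fingers closing along the case's long axis. Origin at the centre of its underside, z up. Mass about 73 g. May be absent.
- case_b: Flat plastic case with a white lid and a grey bottom, 80 mm (its x) by 50 mm (its y), 34 mm high without its grip bar. The grip bar stands 16 mm up from the middle of the lid (top at z = 50 mm), 12 mm thick along x and 26 mm long along y, so it is pinched from above with the fingers closing along the case's long axis. Origin at the centre of its underside, z up. Mass about 68 g. May be absent.
- case_c: Flat plastic case with a white lid and a grey bottom, 78 mm (its x) by 60 mm (its y), 34 mm high without its grip bar. The grip bar stands 16 mm up from the middle of the lid (top at z = 50 mm), 12 mm thick along x and 26 mm long along y, so it is pinched from above with the fingers closing along the case's long axis. Origin at the centre of its underside, z up. Mass about 76 g. May be absent.
- case_d: Flat plastic case with a white lid and a grey bottom, 72 mm (its x) by 48 mm (its y), 34 mm high without its grip bar. The grip bar stands 16 mm up from the middle of the lid (top at z = 50 mm), 12 mm thick along x and 26 mm long along y, so it is pinched from above with the fingers closing along the case's long axis. Origin at the centre of its underside, z up. Mass about 61 g. May be absent.
- case_e: Flat plastic case with a white lid and a grey bottom, 68 mm (its x) by 60 mm (its y), 34 mm high without its grip bar. The grip bar stands 16 mm up from the middle of the lid (top at z = 50 mm), 12 mm thick along x and 26 mm long along y, so it is pinched from above with the fingers closing along the case's long axis. Origin at the centre of its underside, z up. Mass about 69 g. May be absent.
- case_f: Flat plastic case with a white lid and a grey bottom, 66 mm (its x) by 48 mm (its y), 34 mm high without its grip bar. The grip bar stands 16 mm up from the middle of the lid (top at z = 50 mm), 12 mm thick along x and 26 mm long along y, so it is pinched from above with the fingers closing along the case's long axis. Origin at the centre of its underside, z up. Mass about 58 g. May be absent.
- cone_white: White thread cone, 58 mm across, 100 mm tall, standing at the back; to be left alone. Origin at the centre of its underside.
- spool_beige: Beige thread spool, 42 mm across, 68 mm tall, standing at the back; to be left alone. Origin at the centre of its underside.
- pastille_tin: Flat round tin, 47 mm across, 20 mm high, standing at the back; to be left alone. Origin at the centre of its underside.
- mister: Amber spray bottle with black head, 52 x 62 x 154 mm, standing at the back; to be left alone. Origin at the centre of its underside.
Things that resemble listed ones, but are neither listed nor needed, are in the scene too. What is shaped like the case_e but orange is not meant. Leave any brown look-alike of the case_d alone.

How it is judged:
By the outcome, as a careful person would: the job done as asked, in the order asked, and still so for the second after the job is handed in, with the robot touching nothing.
Of case_a, case_b, case_c, case_d, case_e, case_f only 4 to 5 are there at a start; the rules pass over those that are not, and their reading is None.
At some moment in a run one of case_a, case_b, case_c, case_d, case_e, case_f may be knocked a few centimetres aside while the robot is not near it.
Once in a run the grip may slacken for a moment while it holds something.
It also fails if it takes over 210 s, if anything falls off the work surface, if the arm or the gripper's body presses on something with over 40 N, if the wrist force passes 120 N, or if a joint passes its speed limit or range.

ROBOT

A 7-joint arm with a two-finger parallel gripper is mounted at the origin on a cart in front of the work surface, level with it; the furniture and walls round the work are solid. World frame = base frame: x ahead of the robot, y to its left, z up, the work surface at z = 0. Lengths are in m, angles in rad, forces in N, time in s.
With the tool pointing down it reaches from about 0.425 to 0.925 m from the base axis. Payload 6.8 kg.
Tool frame: the origin (TCP) lies on the centre line of the jaws, within the pads' length; the fingertips stand 8 mm ahead of it and the grasp point (between the pads) lies 11 mm behind it (bot.tips_ahead is the distance from the TCP to the fingertips, in m); z points along the fingers, y is the line along which they close (so a half turn about z gives the same grasp; the last joint's range is limited). The gripper opens to 85 mm and grips with 20 to 120 N. Pads are 22 mm wide; open, the fingers measure 114 mm over their backs; the gripper's body (76 mm by 85 mm) begins 54 mm behind the grasp point. The pads swing forward as they close: fully open they stand 13 mm farther back than shut.
Start: joints at [-1.384, 0.477, 0.022, 1.555, -0.011, 1.109, -0.083], TCP at [0.196, 0.646, 0.239] pointing down, gripper open.
Joint ranges: [-2.96, 2.96], [-0.34, 2.1], [-1.41, 1.46], [0.24, 2.44], [-1.37, 4.51], [0.17, 1.92], [-2.96, 2.96]. Speed limits (rad/s): [2.39, 2.39, 3.14, 3.14, 3.14, 3.14, 3.14].

INTERFACE

Orientations are given as a unit quaternion [w, x, y, z].
In Python, from station import bot gives the robot as it stands.
- The arm moves only by the tool send_rows, never from a script. Its argument "deltas" is text: rows parted by semicolons, each of 4 numbers parted by spaces: the shift along the tool's x, y, z in m, then the turn about the tool's z in degrees. In form: x y z spin; .... A call has 1 to 5 rows; each row is the pose to reach, as a shift and turn from the pose commanded when the call began, along the tool's axes at that moment; what a row does not reach only later rows make up. A row lasts 1/10 s, in which the tool goes at most 50 mm and 8.59 degrees, less where a joint would pass 70% of its speed; a pose out of reach is approached as far as the arm can. A call with a gripper value outside its range is refused whole. "claw" is the opening, from 0 (shut) to 1 (fully open), set as the call begins (left out, the last holds). The fingers move at their own pace and stop on an object; "force" is the grip in N (left out, the last holds). Time passes only in rows, so rows that repeat a pose let the fingers close. It gives the time, the measured TCP pose, the force, the opening and the grip force at its end, in the units of the state.
- bot.get_obs(): the state, without advancing time (a new reading comes with each control period).
- bot.read_camera(name): name is "side" or "top" or "wrist"; returns a dict with "img" (480x640x3 uint8, red, green, blue), "depth" (480x640 float32, m along the optical axis (not along the pixel's ray), 0 where there is no reading), "fx", "fy", "cx", "cy" (pixels), "camera_from_world" (4x4, takes a point from world to camera coordinates). Camera axes: x right, y up, looking along -z (the intrinsics and any distortion apply to the point x, -y, -z); pixel columns grow to the right and rows downward; lengths in m; the calibration is good to about 2 mm. A picture is of the moment at which its call begins.
- bot.hand_in(): hands the job in; it is judged then, once.
Trained networks look in a picture, given as the dict that the camera call returned (one of the last four; its "shot" number tells which), for a name from the list of things; names that differ only in an ending like _2 or _b are one class to them, and where a whole thing is asked for, a point or a joint stands for the part that bears it (a point fixed in the world has none). Each returns a list of dicts, best first, with "confidence" (0 to 1); they miss things now and then, are a little off and sometimes report something else, mostly with a low value. They report only what shows in the picture. A call takes as long as a camera call. They do not tell look-alikes from the thing itself.
- bot.masks_of(picture, query): "mask" (480x640 bool, what is visible of it).
- bot.landmark_of(picture, query): "xyz" ([x, y, z] in m, in world coordinates, good to about 4 mm: a listed point, or the origin of a listed thing).
The state is a dict: "t": time; "q": joint angles; "joint_vel": joint speeds; "joint_torque": joint torques, N m; "eef_pos": TCP position; "tool_rot": TCP orientation; "contact_force": force on the tool from outside, world axes, zero at the start; "torque": the same for the moment, N m; "gripper_width": opening from 0.0 (shut) to 1.0 (fully open); "grasp_force": force on a finger pad.
Only numpy, scipy, OpenCV 4.12 (cv2) and the standard library are available. Lean on these libraries where they do the work, as an engineer would, in place of code of your own. Each camera call takes 0.05 s, during which the arm holds its last target. There are 200 camera calls.

## Working session

There is one attempt and no reset: what is moved stays moved. The work goes in short steps, Python scripts to look and compute and a tool call to move; the robot and the scene stay as the last step left them, time stands still between calls to the robot, and variables do not carry over. Pictures are saved under pics/ and viewed, at most 14 in all, crops included, and the job is handed in when it is done.

Besides the shell and the picture viewer there is one more tool, called after "Emit:" as a command line: name --argument value ..., lists and objects as JSON in quotes. send_rows: Moves the arm, as the interface text tells. Its arguments: {"type":"object","properties":{"deltas":{"type":"string"},"claw":{"type":"number"},"force":{"type":"number"}},"required":["deltas"]}

```bash
mkdir -p pics; ls; cat > h.py <<'E'
import numpy as np, cv2
from station import bot
def save(p,name,crop=None,scale=1):
    im=p["img"][:,:,::-1]
    if crop: im=im[crop[1]:crop[3],crop[0]:crop[2]]
    if scale!=1: im=cv2.resize(im,None,fx=scale,fy=scale,interpolation=cv2.INTER_CUBIC)
    cv2.imwrite("pics/"+name,im)
def cloud(p):
    d=p["depth"];v,u=np.mgrid[0:480,0:640]
    c=np.stack([(u-p["cx"])/p["fx"]*d,-(v-p["cy"])/p["fy"]*d,-d,np.ones_like(d)],-1)
    w=c@np.linalg.inv(np.array(p["camera_from_world"])).T
    w=w[...,:3]; w[d==0]=np.nan
    return w
E
python3 - <<'E'
from h import *
p=bot.read_camera("top");save(p,"top0.png")
W=cloud(p)
for c in "tub lid case_a case_b case_c case_d case_e case_f lid_bar tub_floor".split():
    ms=bot.landmark_of(p,c)
    print(c,[(np.round(m["xyz"],3).tolist(),round(m["confidence"],2)) for m in ms[:7]])
o=bot.get_obs();print({k:np.round(o[k],3).tolist() for k in o})
E
```

```text
pics
tub [([0.524, -0.006, 0.001], 0.63)]
lid [([0.524, 0.235, 0.002], 0.97), ([0.504, -0.361, 0.003], 0.68), ([0.613, -0.228, 0.0], 0.22)]
case_a [([0.505, -0.358, 0.003], 0.88), ([0.518, -0.468, -0.0], 0.82), ([0.402, -0.37, -0.0], 0.78), ([0.498, -0.225, 0.001], 0.64), ([0.646, -0.356, 0.002], 0.64), ([0.615, -0.228, 0.003], 0.56), ([0.766, 0.111, 0.0], 0.31)]
case_b [([0.505, -0.358, 0.003], 0.88), ([0.518, -0.468, -0.0], 0.82), ([0.402, -0.37, -0.0], 0.78), ([0.498, -0.225, 0.001], 0.64), ([0.646, -0.356, 0.002], 0.64), ([0.615, -0.228, 0.003], 0.56), ([0.766, 0.111, 0.0], 0.31)]
case_c [([0.505, -0.358, 0.003], 0.88), ([0.518, -0.468, -0.0], 0.82), ([0.402, -0.37, -0.0], 0.78), ([0.498, -0.225, 0.001], 0.64), ([0.646, -0.356, 0.002], 0.64), ([0.615, -0.228, 0.003], 0.56), ([0.766, 0.111, 0.0], 0.31)]
case_d [([0.505, -0.358, 0.003], 0.88), ([0.518, -0.468, -0.0], 0.82), ([0.402, -0.37, -0.0], 0.78), ([0.498, -0.225, 0.001], 0.64), ([0.646, -0.356, 0.002], 0.64), ([0.615, -0.228, 0.003], 0.56), ([0.766, 0.111, 0.0], 0.31)]
case_e [([0.505, -0.358, 0.003], 0.88), ([0.518, -0.468,
[... 169 characters left out ...]

case_f [([0.505, -0.358, 0.003], 0.88), ([0.518, -0.468, -0.0], 0.82), ([0.402, -0.37, -0.0], 0.78), ([0.498, -0.225, 0.001], 0.64), ([0.646, -0.356, 0.002], 0.64), ([0.615, -0.228, 0.003], 0.56), ([0.766, 0.111, 0.0], 0.31)]
lid_bar [([0.524, 0.24, 0.042], 0.91)]
tub_floor [([0.518, -0.01, 0.005], 0.6)]
{'t': 0.55, 'q': [-1.384, 0.477, 0.022, 1.555, -0.012, 1.109, -0.083], 'joint_vel': [-0.001, -0.001, 0.0, 0.0, 0.0, -0.001, -0.0], 'joint_torque': [-0.0, -59.591, 1.606, -28.136, 0.013, 0.002, 0.0], 'eef_pos': [0.196, 0.646, 0.239], 'tool_rot': [-0.0, 0.147, 0.989, 0.0], 'contact_force': [-0.268, -0.169, -0.431], 'torque': [-0.005, -0.005, 0.021], 'grasp_force': 0.0, 'gripper_width': 1.001}
```

View pics/top0.png

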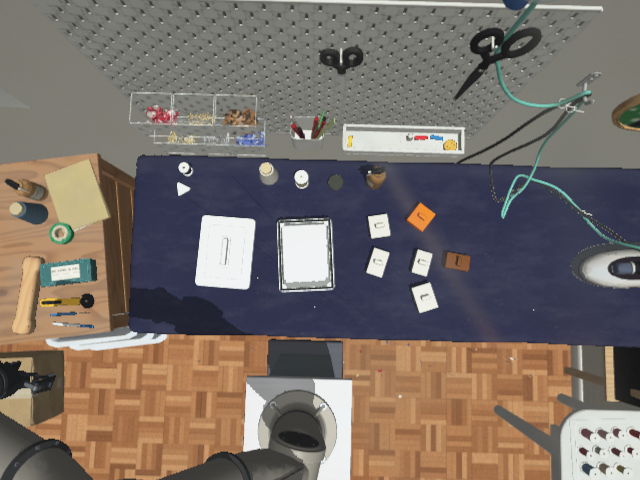

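The picture shows four white cases at px (378,226), (377,262), (422,262) and (424,297). The look-alikes, to be left alone, are orange (421,216) and brown (457,261). The tub is at (305,254) and the lid at (225,252). I'm moving across for a wrist view.

```bash
cat >> h.py <<'E'
def cur():
    o=bot.get_obs();w,x,y,z=o["tool_rot"]
    from scipy.spatial.transform import Rotation as R
    r=R.from_quat([x,y,z,w]).as_matrix()
    return np.array(o["eef_pos"]),r,o
def a_now():
    e,r,o=cur();return np.degrees(np.arctan2(r[1,1],r[0,1]))
def plan(*tg,p0=None,a0=None):
    """each tg=(x,y,z[,yaw of tool y deg mod 180]); prints deltas, each from the previous target"""
    e,r,o=cur();a=a_now() if a0 is None else a0;e=e if p0 is None else np.array(p0)
    print("now",np.round(e,4),"a %.2f q7 %.2f w %.2f f %s"%(a,o["q"][6],o["gripper_width"],np.round(o["contact_force"],1)))
    for t in tg:
        c,s=np.cos(np.radians(a)),np.sin(np.radians(a))
        d=np.array(t[:3])-e
        sp=0
        if len(t)>3: sp=-((t[3]-a+90)%180-90)
        L=np.linalg.norm(d)
        print("-> %s: %.4f %.4f %.4f %.2f rows>=%d"%(t,-s*d[0]+c*d[1],c*d[0]+s*d[1],-d[2],sp,np.ceil(max(L/.05,abs(sp)/8.59))))
        e=np.array(t[:3]);a=a-sp
E
```

Emit:
send_rows --deltas "-0.035 -0.028 -0.014 0; -0.070 -0.056 -0.028 0; -0.105 -0.085 -0.04 0; -0.14 -0.113 -0.053 0; -0.175 -0.141 -0.067 0" --claw 1 --force 60

```text
t: 1.05
eef_pos: [0.3234, 0.4584, 0.3069]
tool_rot: [0.0, 0.147, 0.989, 0.0]
contact_force: [0.4, 1.0, 0.9]
gripper_width: 0.998
grasp_force: 0.0
```

Emit:
send_rows --deltas "-0.035 -0.028 -0.014 0; -0.070 -0.056 -0.028 0; -0.105 -0.085 -0.04 0; -0.14 -0.113 -0.053 0; -0.175 -0.141 -0.067 0"

```text
t: 1.55
eef_pos: [0.4498, 0.2726, 0.3741]
tool_rot: [0.0, 0.147, 0.989, 0.0]
contact_force: [0.5, 1.8, 0.2]
gripper_width: 1.0
grasp_force: 0.0
```

Emit:
send_rows --deltas "-0.035 -0.028 -0.014 8; -0.070 -0.056 -0.028 16; -0.07 -0.056 -0.028 24; -0.07 -0.056 -0.028 32; -0.07 -0.056 -0.028 40"

```text
t: 2.05
eef_pos: [0.5, 0.2, 0.4016]
tool_rot: [0.0, 0.479, 0.878, 0.0]
contact_force: [-0.4, 0.5, 0.1]
gripper_width: 1.0
grasp_force: 0.0
```

```bash
python3 - <<'E'
from h import *
plan((.5,-.1,.42,0))
p=bot.read_camera("wrist");save(p,"w0.png");W=cloud(p);print(p["fx"],np.nanmin(W,(0,1)),np.nanmax(W,(0,1)))
print(np.round(np.linalg.inv(p["camera_from_world"]),3), W[240,320])
E
```

```text
now [0.5    0.2    0.4016] a 32.72 q7 0.13 w 1.00 f [-0.4  0.5  0.1]
-> (0.5, -0.1, 0.42, 0): -0.2524 -0.1621 -0.0184 32.72 rows>=7
388.9981353045976 [-0.58333384 -1.33291788 -0.91828655] [0.85227806 0.70419817 0.48966803]
[[ 0.841 -0.515 -0.165  0.457]
 [ 0.541  0.802  0.254  0.265]
 [ 0.001 -0.303  0.953  0.537]
 [ 0.     0.     0.     1.   ]] [ 0.55464994  0.11106827 -0.00084008]
```

Emit:
send_rows --deltas "-0.036 -0.023 -0.003 6.5; -0.072 -0.046 -0.005 13; -0.108 -0.069 -0.008 19.5; -0.144 -0.093 -0.01 26; -0.18 -0.116 -0.013 32.7"

```text
t: 2.6
eef_pos: [0.5005, -0.0155, 0.4146]
tool_rot: [-0.0, 0.705, 0.709, 0.0]
contact_force: [1.4, 0.1, 1.0]
gripper_width: 0.999
grasp_force: 0.0
```

Emit:
send_rows --deltas "-0.043 0 -0.003 0; -0.086 0 -0.005 0; -0.086 0 -0.005 0"

```text
t: 2.9
eef_pos: [0.5005, -0.1067, 0.4203]
tool_rot: [0.001, 0.707, 0.707, 0.0]
contact_force: [0.4, -0.1, 0.2]
gripper_width: 0.998
grasp_force: 0.0
```

```bash
python3 - <<'E'
from h import *
plan((.5,-.3,.40,0))
p=bot.read_camera("wrist");save(p,"w1.png");np.savez("w1.npz",W=cloud(p),img=p["img"])
for q in ["case_a","tub","lid"]:
    for m in bot.landmark_of(p,q)[:7]: print(q,np.round(m["xyz"],3),round(m["confidence"],2))
E
```

```text
now [ 0.5005 -0.1067  0.4203] a -0.03 q7 0.14 w 1.00 f [ 0.4 -0.1  0.2]
-> (0.5, -0.3, 0.4, 0): -0.1933 -0.0004 0.0203 -0.03 rows>=4
case_a [ 0.4   -0.37  -0.002] 0.95
case_a [ 0.609 -0.234  0.003] 0.81
case_a [ 0.501 -0.228 -0.002] 0.73
case_a [ 0.649 -0.354 -0.003] 0.68
case_a [ 0.502 -0.362  0.002] 0.67
case_a [ 0.509 -0.465 -0.   ] 0.64
case_a [ 0.52  -0.008  0.003] 0.6
tub [ 0.516 -0.006 -0.002] 0.64
tub [ 0.403 -0.372 -0.001] 0.36
```

View pics/w1.png

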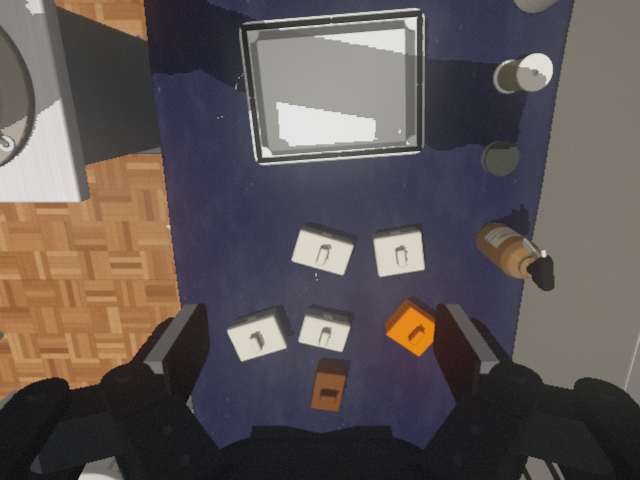

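The wrist view shows the four white cases at px (324,248), (399,251), (257,334) and (325,328), orange at (412,328), brown at (329,385) and the tub at (335,87). Next I measure the rectangles from the depth.

```bash
cat >> h.py <<'E'
def rects(W,img,zlo=.028,zhi=.0395,amin=1500,amax=9000,up=None):
    """top-plane rectangles (mm) of things at lid height: (cx,cy,L,S,angle of long axis deg,mean rgb)"""
    m=((W[...,2]>zlo)&(W[...,2]<zhi)).astype(np.uint8)
    n,lab,st,cen=cv2.connectedComponentsWithStats(m,connectivity=4)
    out=[]
    for i in range(1,n):
        if st[i,4]<150: continue
        P=W[lab==i][:,:2]*1000; z=np.median(W[lab==i][:,2])
        cnt=cv2.convexHull(P.astype(np.float32))
        (cx,cy),(w,h),_=cv2.minAreaRect(cnt)
        if not amin<w*h<amax: continue
        b=cv2.boxPoints(cv2.minAreaRect(cnt));e=b[1]-b[0];f=b[2]-b[1]
        l=e if np.hypot(*e)>np.hypot(*f) else f
        an=np.degrees(np.arctan2(l[1],l[0]))%180
        out.append((round(cx,1),round(cy,1),round(max(w,h),1),round(min(w,h),1),round(an,1),round(float(z),4),img[lab==i].mean(0).round().tolist(),np.round(cen[i]).tolist(),st[i,4]))
    return out
E
python3 - <<'E'
from h import *
d=np.load("w1.npz");W=d["W"]
for r in rects(W,d["img"]):print(r)
print("tub");
for r in rects(W,d["img"],.055,.075,15000,60000):print(r)
m=(W[...,2]<.012)&(W[...,2]>.0025)&(abs(W[...,0]-.52)<.12)&(abs(W[...,1]+.005)<.1)
P=W[m];print(m.sum(),cv2.minAreaRect((P[:,:2]*1000).astype(np.float32)),np.median(P[:,2]))
# bars
for r in rects(W,d["img"],.044,.056,100,900):print("bar",r)
E
```

```text
(850.2, -170.8, 530.0, 4.2, np.float32(90.1), 0.0339, [124.0, 119.0, 109.0], [580.0, 179.0], np.int32(2094))
(502.6, -225.7, 80.3, 50.2, np.float32(163.3), 0.035, [206.0, 202.0, 189.0], [322.0, 251.0], np.int32(1687))
(613.2, -228.0, 68.4, 60.5, np.float32(9.8), 0.0351, [205.0, 201.0, 188.0], [399.0, 252.0], np.int32(1720))
(644.1, -354.5, 67.8, 59.6, np.float32(143.5), 0.0351, [213.0, 126.0, 26.0], [412.0, 329.0], np.int32(1308))
(402.1, -367.0, 77.8, 60.6, np.float32(18.8), 0.0349, [202.0, 198.0, 185.0], [258.0, 337.0], np.int32(1619))
(505.3, -358.5, 71.9, 48.9, np.float32(164.9), 0.0349, [200.0, 195.0, 182.0], [324.0, 332.0], np.int32(1190))
(511.7, -466.2, 73.9, 48.1, np.float32(81.6), 0.035, [121.0, 78.0, 50.0], [328.0, 389.0], np.int32(976))
tub
(517.2, -8.6, 213.8, 164.3, np.float32(4.3), 0.0629, [118.0, 118.0, 114.0], [336.0, 81.0], np.int32(6780))
16569 ((520.0208740234375, -4.739814758300781), (239.880859375, 198.89942932128906), 0.010578593239188194) 0.005210636394995749
bar (500.9, 60.3, 146.4, 1.2, np.float32(4.5), 0.0503, [109.0, 108.0, 102.0], [322.0, 28.0], np.int32(248))
bar (612.0, -0.5, 117.1, 1.0, np.float32(94.3), 0.0502, [113.0, 112.0, 107.0], [413.0, 82.0], np.int32(257))
bar (502.5, -225.7, 25.4, 12.3, np.float32(73.8), 0.0504, [195.0, 191.0, 178.0], [322.0, 256.0], np.int32(157))
bar (613.1, -228.3, 25.7, 12.2, np.float32(99.9), 0.0505, [196.0, 191.0, 178.0], [401.0, 257.0], np.int32(156))
```

Sizes identify them as b (80x50), e (68x60), c (78x60) and d (72x48); a and f are absent. The tub is at (517.2, -8.6) mm, yaw 4.3°.

Layout in tub coordinates (mm), all long axes along tub x, gaps of about 10 mm or more:

| Case | x | y |
|---|---|---|
| c | -41 | +30 |
| e | +46 | +30 |
| b | -42 | -35 |
| d | +46 | -35 |

To confirm, here is one enlarged crop of the candidates.

```bash
python3 - <<'E'
from h import *
im=cv2.imread("pics/w1.png")[210:430,200:480];cv2.imwrite("pics/crop1.png",cv2.resize(im,None,fx=2.5,fy=2.5))
p=bot.read_camera("side");save(p,"side0.png")
for m in bot.landmark_of(p,"case_a"): print(np.round(m["xyz"],3),round(m["confidence"],2))
def tub(x,y,c=(517.2,-8.6),a=4.3):
    t=np.radians(a);return (c[0]+x*np.cos(t)-y*np.sin(t),c[1]+x*np.sin(t)+y*np.cos(t))
for n,v in dict(c=(-41,30),e=(46,30),b=(-42,-35),d=(46,-35)).items(): print(n,np.round(tub(*v),1))
print(bot.tips_ahead)
plan((.613,-.228,.15,9.8),(.613,-.228,.0445))
E
```

```text
[ 0.403 -0.37   0.003] 0.97
[ 0.611 -0.225  0.001] 0.86
[ 0.509 -0.47   0.002] 0.82
[ 0.501 -0.226  0.002] 0.75
[ 0.508 -0.358  0.005] 0.61
[ 0.645 -0.357 -0.001] 0.6
c [474.1  18.2]
e [560.8  24.8]
b [477.9 -46.7]
d [565.7 -40.1]
0.008
now [ 0.5017 -0.0981  0.4191] a 0.61 q7 0.14 w 1.00 f [0.3 0.  0.5]
-> (0.613, -0.228, 0.15, 9.8): -0.1311 0.1099 0.2691 -9.19 rows>=7
-> (0.613, -0.228, 0.0445): 0.0000 0.0000 0.1055 0.00 rows>=3
```

View pics/crop1.png

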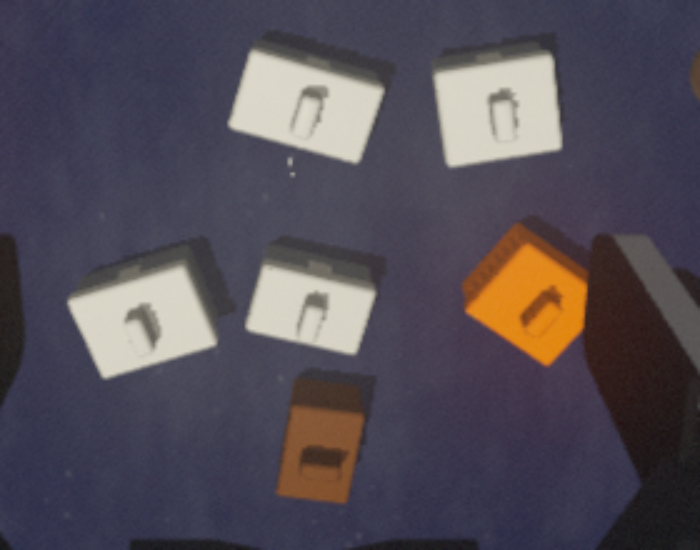

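View pics/side0.png

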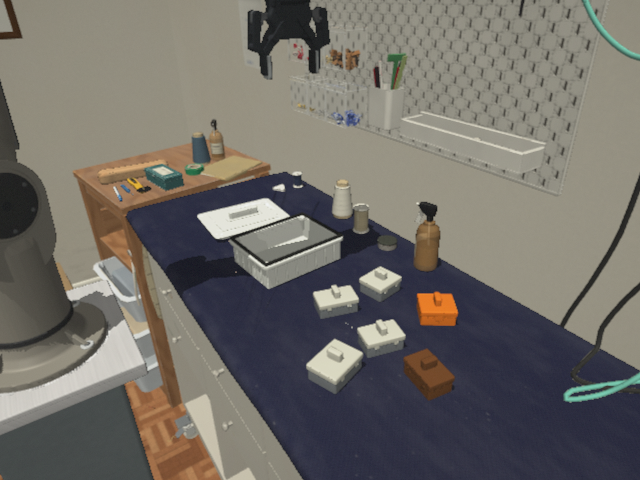

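White e at crop (497,105), b (307,100), d (313,298) and c (143,322) are the ones meant, since all are white-lidded. Orange (530,300) and brown (322,440) are the look-alikes. The side view confirms exactly four white cases. I'm fetching e first.

Emit:
send_rows --deltas "-0.019 0.0155 0.038 -2; -0.038 0.031 0.076 -4; -0.057 0.047 0.114 -6; -0.076 0.063 0.152 -8; -0.095 0.079 0.19 -9.2" --claw 0.55

```text
t: 3.7
eef_pos: [0.5823, -0.1932, 0.2273]
tool_rot: [-0.0, 0.644, 0.765, 0.0]
contact_force: [1.0, 0.8, 1.0]
gripper_width: 0.552
grasp_force: 0.0
```

```bash
python3 - <<'E'
from h import *
plan((.613,-.228,.15,9.8),(.613,-.228,.0445))
E
```

```text
now [ 0.5823 -0.1932  0.2273] a 9.87 q7 0.66 w 0.55 f [1.  0.8 1. ]
-> (0.613, -0.228, 0.15, 9.8): -0.0396 0.0242 0.0773 0.07 rows>=2
-> (0.613, -0.228, 0.0445): 0.0000 0.0000 0.1055 0.00 rows>=3
```

Emit:
send_rows --deltas "-0.018 0.012 0.039 0; -0.036 0.024 0.077 0; -0.036 0.024 0.077 0; -0.036 0.024 0.077 0"

```text
t: 4.1
eef_pos: [0.6108, -0.2246, 0.1512]
tool_rot: [-0.001, 0.645, 0.764, -0.001]
contact_force: [0.6, -0.1, 0.4]
gripper_width: 0.553
grasp_force: 0.0
```

```bash
python3 - <<'E'
from h import *
p=bot.read_camera("wrist")
for r in rects(cloud(p),p["img"]):print(r[:7])
plan((.613,-.228,.0445,9.8))
E
```

```text
(502.2, -226.1, 79.4, 50.2, np.float32(163.4), 0.035, [209.0, 205.0, 192.0])
(612.5, -228.4, 68.2, 59.9, np.float32(9.8), 0.0351, [192.0, 188.0, 175.0])
(406.5, -365.7, 69.1, 60.3, np.float32(18.7), 0.0349, [190.0, 187.0, 174.0])
(492.1, -339.0, 66.1, 31.5, np.float32(19.3), 0.0347, [182.0, 178.0, 166.0])
(643.8, -355.4, 68.2, 60.7, np.float32(143.3), 0.0351, [213.0, 124.0, 8.0])
(518.5, -454.9, 52.7, 31.8, np.float32(63.5), 0.0351, [110.0, 68.0, 34.0])
now [ 0.6114 -0.2247  0.1529] a 9.70 q7 0.75 w 0.55 f [ 0.8 -0.8  0.6]
-> (0.613, -0.228, 0.0445, 9.8): -0.0035 0.0010 0.1084 -0.10 rows>=3
```

Emit:
send_rows --deltas "-0.0035 0.001 0.04 0; -0.0035 0.001 0.08 0; -0.0035 0.001 0.108 0; -0.0035 0.001 0.108 0; -0.0035 0.001 0.108 0"

```text
t: 4.65
eef_pos: [0.6137, -0.2286, 0.0465]
tool_rot: [0.001, 0.645, 0.764, 0.001]
contact_force: [0.1, -0.5, 0.6]
gripper_width: 0.55
grasp_force: 0.0
```

Emit:
send_rows --deltas "0 0 0 0; 0 0 0 0; 0 0 0 0; 0 0 0 0; 0 0 0 0" --claw 0 --force 60

```text
t: 5.15
eef_pos: [0.6138, -0.2292, 0.0465]
tool_rot: [0.001, 0.645, 0.764, 0.001]
contact_force: [-1.3, 1.0, 7.2]
gripper_width: 0.115
grasp_force: 60.9
```

Emit:
send_rows --deltas "0 0 -0.01 0; 0 0 -0.03 0; 0 0 -0.06 0; 0 0 -0.09 0; 0 0 -0.12 0"

```text
t: 5.65
eef_pos: [0.6123, -0.2291, 0.1664]
tool_rot: [0.0, 0.646, 0.764, 0.0]
contact_force: [0.2, -0.2, 0.0]
gripper_width: 0.115
grasp_force: 59.8
```

```bash
python3 - <<'E'
from h import *
o=bot.get_obs();print(o["gripper_width"],o["grasp_force"])
plan((.5608,.0248,.165,4.3),(.5608,.0248,.0505))
E
```

```text
0.11456214026262274 59.81383681297302
now [ 0.6123 -0.2291  0.1664] a 9.59 q7 0.75 w 0.11 f [ 0.2 -0.2  0. ]
-> (0.5608, 0.0248, 0.165, 4.3): 0.2589 -0.0085 0.0014 5.29 rows>=6
-> (0.5608, 0.0248, 0.0505): 0.0000 0.0000 0.1145 0.00 rows>=3
```

Emit:
send_rows --deltas "0.048 -0.002 0 1; 0.096 -0.003 0 2; 0.144 -0.005 0 3; 0.192 -0.006 0 4; 0.24 -0.008 0 5.2" --force 100

```text
t: 6.15
eef_pos: [0.5641, 0.0081, 0.1653]
tool_rot: [0.0, 0.68, 0.733, 0.001]
contact_force: [1.4, 0.6, -0.8]
gripper_width: 0.107
grasp_force: 102.0
```

Emit:
send_rows --deltas "0.0185 0 0 0; 0.0185 0 0 0; 0.0185 0 0 0; 0.0185 0 0 0"

```text
t: 6.55
eef_pos: [0.5633, 0.023, 0.1649]
tool_rot: [0.0, 0.68, 0.733, 0.0]
contact_force: [0.3, -0.5, -0.6]
gripper_width: 0.099
grasp_force: 102.0
```

```bash
python3 - <<'E'
from h import *
p=bot.read_camera("wrist");W=cloud(p);save(p,"held1.png")
o=bot.get_obs();print(o["gripper_width"],o["grasp_force"])
for r in rects(W,p["img"],.058,.073,10000,60000):print("tub",r)
for r in rects(W,p["img"]):print(r[:7])
for r in rects(W,p["img"],.12,.163):print("held",r)
plan((.5608,.0248,.165,4.3),(.5608,.0248,.0520))
E
```

```text
0.10774886186731521 101.95590019226074
tub (517.5, -6.7, 213.0, 159.9, np.float32(4.4), 0.0641, [98.0, 98.0, 94.0], [220.0, 214.0], np.int32(13946))
held (562.1, 25.3, 68.2, 57.3, np.float32(4.5), 0.1532, [139.0, 137.0, 126.0], [321.0, 267.0], np.int32(14873))
now [0.5633 0.0229 0.1647] a 4.25 q7 0.23 w 0.11 f [ 0.8  0.1 -0.7]
-> (0.5608, 0.0248, 0.165, 4.3): 0.0021 -0.0023 -0.0003 -0.05 rows>=1
-> (0.5608, 0.0248, 0.052): 0.0000 0.0000 0.1130 0.00 rows>=3
```

View pics/held1.png

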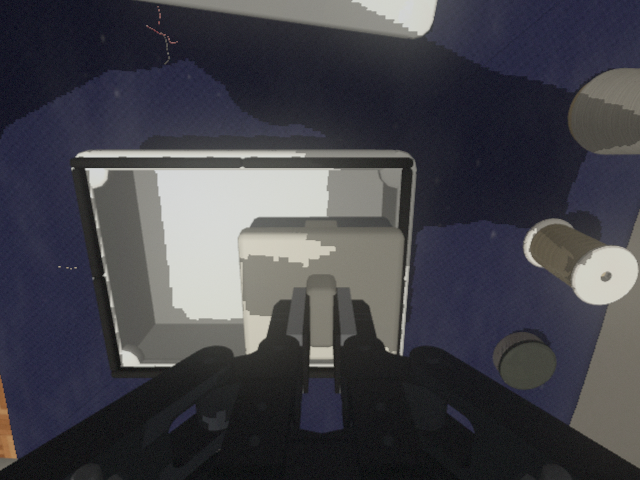

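Case e is held level above the tub's +x side (px 321,267), and the tub pose is confirmed. I'm lowering it.

Emit:
send_rows --deltas "0.002 -0.0023 0.03 0; 0.002 -0.0023 0.06 0; 0.002 -0.0023 0.085 0; 0.002 -0.0023 0.1 0; 0.002 -0.0023 0.112 0"

```text
t: 7.1
eef_pos: [0.5606, 0.0255, 0.0515]
tool_rot: [0.0, 0.68, 0.733, -0.0]
contact_force: [0.5, 1.3, 0.2]
gripper_width: 0.102
grasp_force: 102.0
```

Emit:
send_rows --deltas "0 0 0 0; 0 0 0 0"

```text
t: 7.3
eef_pos: [0.5613, 0.0261, 0.0527]
tool_rot: [0.0, 0.68, 0.733, 0.0]
contact_force: [-0.3, 0.3, 0.3]
gripper_width: 0.103
grasp_force: 102.0
```

Emit:
send_rows --deltas "0 0 0 0; 0 0 0 0; 0 0 0 0; 0 0 0 0; 0 0 0 0" --claw 0.4

```text
t: 7.8
eef_pos: [0.5607, 0.0267, 0.0524]
tool_rot: [0.0, 0.679, 0.734, 0.0]
contact_force: [-0.4, 0.0, 0.7]
gripper_width: 0.4
grasp_force: 0.0
```

Emit:
send_rows --deltas "0 0 -0.02 0; 0 0 -0.06 0; 0 0 -0.11 0; 0 0 -0.16 0; -0.03 -0.01 -0.19 0"

```text
t: 8.3
eef_pos: [0.5552, -0.0001, 0.2458]
tool_rot: [0.001, 0.677, 0.736, 0.002]
contact_force: [1.2, 0.9, 0.4]
gripper_width: 0.398
grasp_force: 0.0
```

```bash
python3 - <<'E'
from h import *
plan((.5,-.16,.25,-16.7))
E
```

```text
now [ 5.552e-01 -1.000e-04  2.458e-01] a 4.80 q7 0.21 w 0.40 f [1.2 0.9 0.4]
-> (0.5, -0.16, 0.25, -16.7): -0.1547 -0.0684 -0.0042 21.50 rows>=4
```

Emit:
send_rows --deltas "-0.038 -0.017 -0.001 5.5; -0.077 -0.034 -0.002 11; -0.115 -0.051 -0.003 16; -0.155 -0.068 -0.004 21.5; -0.155 -0.068 -0.004 21.5" --claw 0.55

```text
t: 8.8
eef_pos: [0.4942, -0.1701, 0.247]
tool_rot: [0.001, 0.808, 0.589, -0.0]
contact_force: [-0.5, -0.0, -0.6]
gripper_width: 0.553
grasp_force: 0.0
```

Emit:
send_rows --deltas "0 0 0 0; 0 0 0 0"

```text
t: 9.0
eef_pos: [0.4975, -0.1627, 0.2462]
tool_rot: [-0.0, 0.804, 0.595, 0.0]
contact_force: [-0.7, 0.5, 0.5]
gripper_width: 0.549
grasp_force: 0.0
```

```bash
python3 - <<'E'
from h import *
p=bot.read_camera("wrist");W=cloud(p)
for r in rects(W,p["img"]):print(r[:7])
for r in rects(W,p["img"],.0365,.043):print("tub?",r[:7])
plan((.5022,-.226,.12,-16.7),(.5022,-.226,.044))
E
```

```text
(502.4, -225.8, 80.0, 50.5, np.float32(163.8), 0.035, [208.0, 204.0, 191.0])
(644.1, -355.2, 68.9, 59.8, np.float32(143.4), 0.0351, [211.0, 123.0, 12.0])
(488.6, -354.6, 49.2, 37.5, np.float32(74.4), 0.035, [200.0, 196.0, 183.0])
(401.6, -367.2, 78.3, 60.6, np.float32(18.6), 0.0349, [199.0, 195.0, 182.0])
now [ 0.4976 -0.1624  0.2461] a -16.94 q7 0.17 w 0.55 f [0.1 0.2 0.2]
-> (0.5022, -0.226, 0.12, -16.7): -0.0595 0.0229 0.1261 -0.24 rows>=3
-> (0.5022, -0.226, 0.044): 0.0000 0.0000 0.0760 0.00 rows>=2
```

Emit:
send_rows --deltas "-0.02 0.0077 0.042 0; -0.04 0.0153 0.084 0; -0.0595 0.023 0.126 0; -0.0595 0.023 0.165 0; -0.0595 0.023 0.2 0"

```text
t: 9.55
eef_pos: [0.5017, -0.2266, 0.0439]
tool_rot: [-0.001, 0.804, 0.595, -0.0]
contact_force: [0.8, 2.0, -0.6]
gripper_width: 0.554
grasp_force: 0.0
```

Emit:
send_rows --deltas "0 0 0 0; 0 0 0 0; 0 0 0 0"

```text
t: 9.85
eef_pos: [0.5027, -0.2271, 0.0478]
tool_rot: [0.001, 0.804, 0.595, 0.001]
contact_force: [-0.4, -0.3, 0.5]
gripper_width: 0.55
grasp_force: 0.0
```

Emit:
send_rows --deltas "0 0 0 0; 0 0 0 0; 0 0 0 0; 0 0 0 0; 0 0 0 0" --claw 0

```text
t: 10.35
eef_pos: [0.5023, -0.2273, 0.0476]
tool_rot: [0.0, 0.804, 0.594, 0.001]
contact_force: [-2.5, 0.9, 9.4]
gripper_width: 0.103
grasp_force: 98.6
```

Emit:
send_rows --deltas "0 0 -0.01 0; 0 0 -0.03 0; 0 0 -0.06 0; 0 0 -0.09 0; 0 0 -0.12 0"

```text
t: 10.85
eef_pos: [0.5012, -0.2274, 0.1679]
tool_rot: [-0.0, 0.804, 0.594, -0.0]
contact_force: [0.5, -0.4, -0.8]
gripper_width: 0.103
grasp_force: 98.2
```

```bash
python3 - <<'E'
from h import *
plan((.4779,-.0467,.165,4.3),(.4779,-.0467,.0520))
E
```

```text
now [ 0.5012 -0.2274  0.1679] a -17.11 q7 0.41 w 0.10 f [ 0.5 -0.4 -0.8]
-> (0.4779, -0.0467, 0.165, 4.3): 0.1659 -0.0755 0.0029 -21.41 rows>=4
-> (0.4779, -0.0467, 0.052): 0.0000 0.0000 0.1130 0.00 rows>=3
```

Emit:
send_rows --deltas "0.04 -0.018 0 -5; 0.08 -0.036 0 -10; 0.12 -0.054 0 -16; 0.166 -0.0755 0.002 -21.4; 0.166 -0.0755 0.002 -21.4"

```text
t: 11.35
eef_pos: [0.4772, -0.0396, 0.1642]
tool_rot: [-0.002, 0.676, 0.737, 0.001]
contact_force: [0.7, -0.1, -1.3]
gripper_width: 0.101
grasp_force: 101.9
```

Emit:
send_rows --deltas "0 0 0 0; 0 0 0 0; 0 0 0 0"

```text
t: 11.65
eef_pos: [0.4783, -0.0482, 0.1646]
tool_rot: [0.0, 0.681, 0.732, -0.0]
contact_force: [0.0, -0.5, -0.7]
gripper_width: 0.098
grasp_force: 101.9
```

```bash
python3 - <<'E'
from h import *
p=bot.read_camera("wrist");W=cloud(p)
for r in rects(W,p["img"],.058,.073,10000,60000):print("tub",r[:6])
for r in rects(W,p["img"],.0365,.043):print("in",r[:7])
for r in rects(W,p["img"],.12,.163):print("held",r[:7])
plan((.4779,-.0467,.0535,4.3))
E
```

```text
tub (516.7, -8.6, 213.3, 163.6, np.float32(4.3), 0.065)
in (559.9, 27.0, 67.8, 59.7, np.float32(4.5), 0.0392, [139.0, 136.0, 125.0])
held (477.2, -46.9, 80.3, 50.2, np.float32(4.7), 0.1519, [149.0, 146.0, 135.0])
now [ 0.4783 -0.0482  0.1645] a 4.13 q7 0.33 w 0.10 f [ 0.6  0.  -0.3]
-> (0.4779, -0.0467, 0.0535, 4.3): 0.0015 -0.0003 0.1110 -0.17 rows>=3
```

Emit:
send_rows --deltas "0.0005 0 0.03 0; 0.0005 0 0.06 0; 0.0005 0 0.085 0; 0.0005 0 0.1 0; 0.0005 0 0.111 0"

```text
t: 12.2
eef_pos: [0.4778, -0.0473, 0.0521]
tool_rot: [-0.0, 0.681, 0.732, -0.001]
contact_force: [-0.5, 0.2, -0.5]
gripper_width: 0.101
grasp_force: 102.1
```

Emit:
send_rows --deltas "0 0 0 0; 0 0 0 0"

```text
t: 12.4
eef_pos: [0.4785, -0.0469, 0.0534]
tool_rot: [0.0, 0.681, 0.733, -0.0]
contact_force: [0.9, 0.4, -0.9]
gripper_width: 0.102
grasp_force: 102.0
```

Emit:
send_rows --deltas "0 0 0 0; 0 0 0 0; 0 0 0 0; 0 0 0 0; 0 0 0 0" --claw 0.4

```text
t: 12.9
eef_pos: [0.4782, -0.046, 0.0534]
tool_rot: [0.0, 0.68, 0.733, 0.0]
contact_force: [0.2, 0.8, -0.0]
gripper_width: 0.399
grasp_force: 0.0
```

Emit:
send_rows --deltas "0 0 -0.02 0; 0 0 -0.06 0; 0 0 -0.11 0; 0 0 -0.155 0; -0.03 0 -0.19 0"

```text
t: 13.4
eef_pos: [0.4811, -0.073, 0.2456]
tool_rot: [-0.0, 0.678, 0.735, 0.001]
contact_force: [1.7, 0.4, 0.3]
gripper_width: 0.395
grasp_force: 0.0
```

Emit:
send_rows --deltas "-0.045 0.005 0 4; -0.09 0.01 0 9; -0.135 0.015 0 14; -0.18 0.02 0 19; -0.18 0.02 0 19" --claw 0.55

```text
t: 13.9
eef_pos: [0.5128, -0.261, 0.2439]
tool_rot: [0.002, 0.795, 0.607, -0.001]
contact_force: [-0.8, 0.4, -0.8]
gripper_width: 0.55
grasp_force: 0.0
```

Emit:
send_rows --deltas "0 0 0 0; 0 0 0 0; 0 0 0 0"

```text
t: 14.2
eef_pos: [0.5142, -0.2522, 0.2431]
tool_rot: [-0.001, 0.791, 0.612, 0.0]
contact_force: [0.4, -0.1, 0.5]
gripper_width: 0.548
grasp_force: 0.0
```

```bash
python3 - <<'E'
from h import *
p=bot.read_camera("wrist");W=cloud(p)
for r in rects(W,p["img"]):print(r[:7])
plan((.5053,-.3585,.12,-15.1),(.5053,-.3585,.044))
E
```

```text
(643.8, -355.7, 68.7, 60.2, np.float32(143.4), 0.0352, [250.0, 184.0, 32.0])
(505.2, -358.6, 72.2, 47.9, np.float32(165.5), 0.035, [247.0, 246.0, 243.0])
(435.5, -370.2, 62.3, 29.5, np.float32(70.9), 0.0348, [238.0, 237.0, 233.0])
(511.6, -465.9, 73.0, 48.0, np.float32(81.4), 0.035, [177.0, 125.0, 81.0])
now [ 0.5142 -0.2523  0.2432] a -14.53 q7 0.44 w 0.55 f [-0.  -0.2 -0.5]
-> (0.5053, -0.3585, 0.12, -15.1): -0.1051 0.0181 0.1232 0.57 rows>=4
-> (0.5053, -0.3585, 0.044): 0.0000 0.0000 0.0760 0.00 rows>=2
```

Emit:
send_rows --deltas "-0.03 0.005 0.035 0; -0.06 0.01 0.07 0; -0.09 0.014 0.1 0; -0.105 0.018 0.13 0; -0.105 0.018 0.165 0"

```text
t: 14.75
eef_pos: [0.5047, -0.3626, 0.0781]
tool_rot: [0.002, 0.792, 0.61, -0.0]
contact_force: [1.3, -0.6, 0.0]
gripper_width: 0.55
grasp_force: 0.0
```

Emit:
send_rows --deltas "0 0 0.031 0; 0 0 0.031 0; 0 0 0.031 0"

```text
t: 15.05
eef_pos: [0.505, -0.3595, 0.0478]
tool_rot: [-0.0, 0.791, 0.611, -0.0]
contact_force: [-0.1, 0.2, 1.3]
gripper_width: 0.55
grasp_force: 0.0
```

Emit:
send_rows --deltas "0 0 0 0; 0 0 0 0; 0 0 0 0; 0 0 0 0; 0 0 0 0" --claw 0

```text
t: 15.55
eef_pos: [0.5057, -0.3604, 0.0492]
tool_rot: [0.001, 0.792, 0.611, 0.001]
contact_force: [-0.8, 1.2, 7.1]
gripper_width: 0.104
grasp_force: 98.3
```

Emit:
send_rows --deltas "0 0 -0.01 0; 0 0 -0.03 0; 0 0 -0.06 0; 0 0 -0.09 0; 0 0 -0.12 0"

```text
t: 16.05
eef_pos: [0.5045, -0.3601, 0.1694]
tool_rot: [0.0, 0.792, 0.611, 0.0]
contact_force: [1.0, -0.2, -1.0]
gripper_width: 0.1
grasp_force: 98.4
```

```bash
python3 - <<'E'
from h import *
plan((.5657,-.0401,.165,4.3),(.5657,-.0401,.0535))
E
```

```text
now [ 0.5045 -0.3601  0.1694] a -14.71 q7 0.69 w 0.10 f [ 1.  -0.2 -1. ]
-> (0.5657, -0.0401, 0.165, 4.3): 0.3251 -0.0221 0.0044 -19.01 rows>=7
-> (0.5657, -0.0401, 0.0535): 0.0000 0.0000 0.1115 0.00 rows>=3
```

Emit:
send_rows --deltas "0.045 -0.003 0 0; 0.09 -0.006 0 0; 0.135 -0.009 0 0; 0.18 -0.012 0 0; 0.225 -0.015 0 0"

```text
t: 16.55
eef_pos: [0.5474, -0.1369, 0.1683]
tool_rot: [0.0, 0.792, 0.611, 0.001]
contact_force: [0.2, 1.0, -0.0]
gripper_width: 0.099
grasp_force: 98.5
```

Emit:
send_rows --deltas "0.035 -0.002 0 -5; 0.07 -0.004 0 -10; 0.1 -0.007 0.002 -15; 0.1 -0.007 0.002 -19; 0.1 -0.007 0.002 -19"

```text
t: 17.05
eef_pos: [0.566, -0.0391, 0.1661]
tool_rot: [0.0, 0.679, 0.734, 0.0]
contact_force: [-0.2, -0.5, -0.7]
gripper_width: 0.101
grasp_force: 98.4
```

Emit:
send_rows --deltas "0 0 0 0; 0 0 0 0; 0 0 0 0"

```text
t: 17.35
eef_pos: [0.5657, -0.0411, 0.1655]
tool_rot: [0.0, 0.681, 0.732, -0.0]
contact_force: [-0.2, -0.0, -1.6]
gripper_width: 0.099
grasp_force: 98.4
```

```bash
python3 - <<'E'
from h import *
p=bot.read_camera("wrist");W=cloud(p)
for r in rects(W,p["img"],.0365,.043):print("in",r[:7])
for r in rects(W,p["img"],.12,.163):print("held",r[:7])
plan((.5657,-.0401,.055,4.3))
E
```

```text
in (560.1, 26.9, 68.0, 59.3, np.float32(4.2), 0.0391, [185.0, 182.0, 169.0])
in (477.8, -45.5, 79.7, 49.9, np.float32(4.0), 0.0391, [201.0, 197.0, 184.0])
held (564.5, -39.8, 72.4, 48.0, np.float32(4.5), 0.1512, [134.0, 132.0, 121.0])
now [ 0.5657 -0.0409  0.1654] a 4.20 q7 0.41 w 0.10 f [ 0.4 -0.4 -1.7]
-> (0.5657, -0.0401, 0.055, 4.3): 0.0008 0.0000 0.1104 -0.10 rows>=3
```

Emit:
send_rows --deltas "0 0.001 0.03 0; 0 0.001 0.06 0; 0 0.001 0.085 0; 0 0.001 0.1 0; 0 0.001 0.11 0"

```text
t: 17.9
eef_pos: [0.5665, -0.0404, 0.0542]
tool_rot: [-0.0, 0.68, 0.733, -0.001]
contact_force: [-0.4, 0.3, -0.3]
gripper_width: 0.099
grasp_force: 98.5
```

Emit:
send_rows --deltas "0 0 0 0; 0 0 0 0"

```text
t: 18.1
eef_pos: [0.5674, -0.0403, 0.056]
tool_rot: [0.0, 0.68, 0.733, 0.0]
contact_force: [0.0, 0.4, -0.5]
gripper_width: 0.101
grasp_force: 98.5
```

Emit:
send_rows --deltas "0 0 0 0; 0 0 0 0; 0 0 0 0; 0 0 0 0; 0 0 0 0" --claw 0.4

```text
t: 18.6
eef_pos: [0.5669, -0.04, 0.0555]
tool_rot: [0.0, 0.68, 0.733, 0.0]
contact_force: [-0.5, 0.3, -0.4]
gripper_width: 0.401
grasp_force: 0.0
```

Emit:
send_rows --deltas "0 0 -0.02 0; 0 0 -0.06 0; 0 0 -0.11 0; 0 0 -0.155 0; -0.03 -0.02 -0.19 0"

```text
t: 19.1
eef_pos: [0.5519, -0.0673, 0.2476]
tool_rot: [0.001, 0.677, 0.736, 0.002]
contact_force: [0.4, 0.4, 0.3]
gripper_width: 0.402
grasp_force: 0.0
```

Emit:
send_rows --deltas "-0.04 -0.026 0 -3; -0.08 -0.052 0 -6; -0.12 -0.078 0 -9; -0.16 -0.104 0 -12; -0.19 -0.124 0 -14.3" --claw 0.55

```text
t: 19.6
eef_pos: [0.4377, -0.2727, 0.2454]
tool_rot: [0.0, 0.584, 0.812, 0.0]
contact_force: [0.5, 1.1, -0.6]
gripper_width: 0.552
grasp_force: 0.0
```

Emit:
send_rows --deltas "0 0 0 0; 0 0 0 0; 0 0 0 0"

```text
t: 19.9
eef_pos: [0.4405, -0.269, 0.245]
tool_rot: [-0.0, 0.583, 0.812, 0.0]
contact_force: [1.1, 0.3, -0.2]
gripper_width: 0.549
grasp_force: 0.0
```

```bash
python3 - <<'E'
from h import *
p=bot.read_camera("wrist");W=cloud(p)
for r in rects(W,p["img"]):print(r[:7])
plan((.4016,-.3672,.12,18.7),(.4016,-.3672,.044))
E
```

```text
(400.9, -367.2, 78.2, 60.2, np.float32(18.8), 0.035, [247.0, 247.0, 244.0])
(643.3, -355.2, 68.8, 60.0, np.float32(143.4), 0.0352, [248.0, 177.0, 21.0])
(511.0, -466.0, 72.8, 48.1, np.float32(81.2), 0.035, [170.0, 115.0, 71.0])
now [ 0.4407 -0.2688  0.2449] a 18.73 q7 1.01 w 0.55 f [0.4 0.9 0. ]
-> (0.4016, -0.3672, 0.12, 18.7): -0.0806 -0.0686 0.1249 0.03 rows>=4
-> (0.4016, -0.3672, 0.044): 0.0000 0.0000 0.0760 0.00 rows>=2
```

Emit:
send_rows --deltas "-0.022 -0.019 0.034 0; -0.044 -0.038 0.067 0; -0.066 -0.057 0.1 0; -0.08 -0.0685 0.13 0; -0.08 -0.0685 0.165 0"

```text
t: 20.45
eef_pos: [0.4003, -0.3699, 0.0792]
tool_rot: [0.001, 0.584, 0.812, -0.001]
contact_force: [0.1, 0.5, 0.5]
gripper_width: 0.55
grasp_force: 0.0
```

Emit:
send_rows --deltas "0 0 0.0325 0; 0 0 0.0325 0; 0 0 0.0325 0"

```text
t: 20.75
eef_pos: [0.401, -0.3672, 0.0477]
tool_rot: [-0.001, 0.583, 0.813, -0.0]
contact_force: [-0.1, 0.0, -0.0]
gripper_width: 0.55
grasp_force: 0.0
```

Emit:
send_rows --deltas "0 0 0 0; 0 0 0 0; 0 0 0 0; 0 0 0 0; 0 0 0 0" --claw 0

```text
t: 21.25
eef_pos: [0.4016, -0.3681, 0.0494]
tool_rot: [0.001, 0.583, 0.812, 0.001]
contact_force: [-0.6, 3.0, 8.7]
gripper_width: 0.098
grasp_force: 98.5
```

Emit:
send_rows --deltas "0 0 -0.01 0; 0 0 -0.03 0; 0 0 -0.06 0; 0 0 -0.09 0; 0 0 -0.12 0"

```text
t: 21.75
eef_pos: [0.4002, -0.3678, 0.1696]
tool_rot: [0.0, 0.584, 0.812, 0.0]
contact_force: [1.1, -0.1, -0.9]
gripper_width: 0.102
grasp_force: 98.5
```

```bash
python3 - <<'E'
from h import *
plan((.4741,.0182,.168,4.3),(.4741,.0182,.0535))
E
```

```text
now [ 0.4002 -0.3678  0.1696] a 18.59 q7 1.34 w 0.10 f [ 1.1 -0.1 -0.9]
-> (0.4741, 0.0182, 0.168, 4.3): 0.3423 0.1930 0.0016 14.29 rows>=8
-> (0.4741, 0.0182, 0.0535): 0.0000 0.0000 0.1145 0.00 rows>=3
```

Emit:
send_rows --deltas "0.042 0.024 0 0; 0.084 0.048 0 0; 0.126 0.071 0 0; 0.168 0.095 0 0; 0.21 0.119 0 0"

```text
t: 22.25
eef_pos: [0.4463, -0.129, 0.1685]
tool_rot: [0.0, 0.584, 0.812, 0.001]
contact_force: [0.9, -0.1, -0.7]
gripper_width: 0.101
grasp_force: 98.5
```

Emit:
send_rows --deltas "0.042 0.024 0 4; 0.084 0.047 0 8; 0.132 0.074 0 12; 0.132 0.074 0 14.3; 0.132 0.074 0 14.3"

```text
t: 22.75
eef_pos: [0.4745, 0.02, 0.1682]
tool_rot: [0.0, 0.679, 0.735, 0.0]
contact_force: [-0.6, -0.3, -0.7]
gripper_width: 0.095
grasp_force: 98.5
```

Emit:
send_rows --deltas "0 0 0 0; 0 0 0 0; 0 0 0 0"

```text
t: 23.05
eef_pos: [0.4741, 0.0165, 0.1678]
tool_rot: [-0.0, 0.681, 0.732, 0.0]
contact_force: [-0.0, -0.4, -1.1]
gripper_width: 0.101
grasp_force: 98.5
```

```bash
python3 - <<'E'
from h import *
p=bot.read_camera("wrist");W=cloud(p);save(p,"held4.png")
for r in rects(W,p["img"],.0365,.043):print("in",r[:7])
for r in rects(W,p["img"],.12,.163):print("held",r[:7])
plan((.4741,.0182,.055,4.3))
E
```

```text
in (559.9, 27.2, 67.6, 59.7, np.float32(4.7), 0.0392, [154.0, 150.0, 138.0])
in (573.4, -38.5, 57.5, 48.7, np.float32(4.3), 0.0392, [208.0, 204.0, 190.0])
held (472.9, 17.4, 78.3, 59.5, np.float32(4.1), 0.1534, [160.0, 156.0, 145.0])
now [0.4741 0.0167 0.1678] a 4.18 q7 0.25 w 0.10 f [-0.3  0.9 -0.6]
-> (0.4741, 0.0182, 0.055, 4.3): 0.0015 0.0001 0.1128 -0.12 rows>=3
```

Emit:
send_rows --deltas "0.002 0 0.03 0; 0.002 0 0.06 0; 0.002 0 0.085 0; 0.002 0 0.1 0; 0.002 0 0.1125 0"

```text
t: 23.6
eef_pos: [0.4738, 0.0191, 0.0541]
tool_rot: [-0.0, 0.68, 0.733, -0.0]
contact_force: [0.6, -0.6, -0.1]
gripper_width: 0.099
grasp_force: 98.5
```

Emit:
send_rows --deltas "0 0 0 0; 0 0 0 0"

```text
t: 23.8
eef_pos: [0.4743, 0.0194, 0.0552]
tool_rot: [0.0, 0.68, 0.733, 0.0]
contact_force: [-0.3, -0.5, -0.4]
gripper_width: 0.096
grasp_force: 98.6
```

Emit:
send_rows --deltas "0 0 0 0; 0 0 0 0; 0 0 0 0; 0 0 0 0; 0 0 0 0" --claw 0.4

```text
t: 24.3
eef_pos: [0.4742, 0.02, 0.0552]
tool_rot: [0.0, 0.68, 0.733, 0.0]
contact_force: [-0.8, 0.5, 0.4]
gripper_width: 0.406
grasp_force: 0.0
```

Emit:
send_rows --deltas "0 0 -0.02 0; 0 0 -0.06 0; 0 0 -0.11 0; 0 0 -0.155 0; 0.03 0.02 -0.19 0"

```text
t: 24.8
eef_pos: [0.4905, 0.047, 0.2474]
tool_rot: [-0.0, 0.683, 0.73, 0.0]
contact_force: [2.4, 0.5, -0.0]
gripper_width: 0.398
grasp_force: 0.0
```

Emit:
send_rows --deltas "0.028 0.006 -0.035 0; 0.056 0.013 -0.07 0; 0.085 0.02 -0.105 0; 0.11 0.03 -0.13 0; 0.11 0.03 -0.13 0" --claw 0.6

```text
t: 25.3
eef_pos: [0.515, 0.1682, 0.3779]
tool_rot: [0.001, 0.678, 0.735, 0.003]
contact_force: [0.1, -1.0, -0.8]
gripper_width: 0.599
grasp_force: 0.0
```

Emit:
send_rows --deltas "0 0 0 0; 0 0 0 0; 0 0 0 0"

```text
t: 25.6
eef_pos: [0.5128, 0.1617, 0.374]
tool_rot: [-0.0, 0.681, 0.732, -0.001]
contact_force: [-0.0, 0.5, -0.3]
gripper_width: 0.6
grasp_force: 0.0
```

```bash
python3 - <<'E'
from h import *
p=bot.read_camera("wrist");W=cloud(p);save(p,"packed.png")
for r in rects(W,p["img"],.0365,.043):print("in",r[:7])
for r in rects(W,p["img"],.058,.073,10000,60000):print("tub",r[:6])
for r in rects(W,p["img"],.012,.022,10000,60000):print("lid",r[:6])
for r in rects(W,p["img"],.036,.045,800,1600):print("lidbar",r[:6])
plan((.524,.24,.2))
E
```

```text
in (849.5, 120.3, 431.0, 3.9, np.float32(90.1), 0.0397, [114.0, 109.0, 99.0])
in (473.9, 20.4, 77.2, 57.5, np.float32(4.3), 0.0391, [199.0, 195.0, 182.0])
in (561.2, 27.0, 66.6, 58.0, np.float32(4.4), 0.0392, [198.0, 194.0, 181.0])
in (479.1, -45.0, 78.1, 50.8, np.float32(4.1), 0.039, [194.0, 190.0, 177.0])
in (567.2, -38.1, 71.3, 48.5, np.float32(4.1), 0.039, [194.0, 191.0, 177.0])
tub (512.6, 45.3, 214.7, 64.6, np.float32(7.0), 0.0637)
lid (522.2, 236.9, 216.4, 166.3, np.float32(177.1), 0.019)
lidbar (521.8, 236.8, 79.6, 14.0, np.float32(177.0), 0.0408)
lidbar (749.1, 120.3, 51.1, 20.8, np.float32(67.3), 0.0407)
now [0.5129 0.1619 0.3742] a 4.20 q7 -0.17 w 0.60 f [-0.1  0.1 -0.5]
-> (0.524, 0.24, 0.2): 0.0771 0.0168 0.1742 0.00 rows>=4
```

View pics/packed.png

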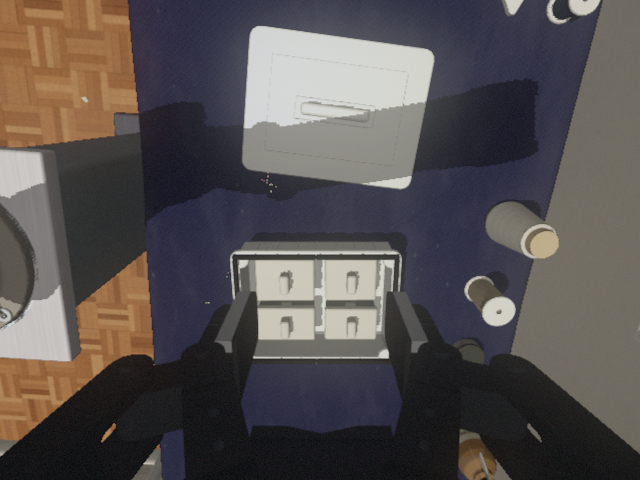

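All four cases lie flat in the tub (px ~285,280; 351,275; 285,322; 352,322). The lid is at (337,107): (522,237) mm, yaw -2.9°. Next I grip the lid's bar.

Emit:
send_rows --deltas "0.016 0.003 0.03 -8; 0.032 0.006 0.06 -16; 0.048 0.01 0.09 -24; 0.064 0.013 0.11 -32; 0.074 0.0145 0.13 -40" --claw 0.6

```text
t: 26.15
eef_pos: [0.5218, 0.2385, 0.2432]
tool_rot: [-0.0, 0.386, 0.923, -0.001]
contact_force: [-0.7, -0.2, -0.2]
gripper_width: 0.601
grasp_force: 0.0
```

Emit:
send_rows --deltas "0 0 0 -8; 0 0 0 -16; 0 0 0.01 -24; 0 0 0.02 -32; 0 0 0.03 -40"

```text
t: 26.65
eef_pos: [0.5221, 0.2372, 0.2142]
tool_rot: [-0.0, 0.047, 0.999, -0.0]
contact_force: [-0.0, 0.4, 0.2]
gripper_width: 0.595
grasp_force: 0.0
```

Emit:
send_rows --deltas "0 0 0 -3; 0 0 0 -3; 0 0 0 -3; 0 0 0 -3"

```text
t: 27.05
eef_pos: [0.5223, 0.2378, 0.215]
tool_rot: [0.0, 0.024, 1.0, 0.0]
contact_force: [-0.3, 0.2, 0.4]
gripper_width: 0.603
grasp_force: 0.0
```

```bash
python3 - <<'E'
from h import *
p=bot.read_camera("wrist");W=cloud(p)
for r in rects(W,p["img"],.012,.022,8000,60000):print("lid",r[:6])
for r in rects(W,p["img"],.036,.045,500,1600):print("lidbar",r[:6])
plan((.522,.2369,.12,87.1),(.522,.2369,.028))
E
```

```text
lid (521.1, 237.0, 215.8, 166.6, np.float32(177.1), 0.0191)
lidbar (466.6, 63.2, 108.3, 4.9, np.float32(4.4), 0.0382)
lidbar (520.6, 237.0, 79.1, 13.7, np.float32(176.8), 0.0409)
now [0.5223 0.2379 0.2151] a 87.24 q7 1.19 w 0.60 f [0.6 0.1 0.4]
-> (0.522, 0.2369, 0.12, 87.1): 0.0003 -0.0010 0.0951 0.14 rows>=2
-> (0.522, 0.2369, 0.028): 0.0000 0.0000 0.0920 0.00 rows>=2
```

Emit:
send_rows --deltas "0.001 -0.001 0.045 0.1; 0.001 -0.001 0.09 0.1; 0.001 -0.001 0.13 0.1; 0.001 -0.001 0.165 0.1; 0.001 -0.001 0.186 0.1"

```text
t: 27.6
eef_pos: [0.5199, 0.2366, 0.0263]
tool_rot: [-0.001, 0.025, 1.0, -0.001]
contact_force: [-0.3, -0.8, -0.2]
gripper_width: 0.602
grasp_force: 0.0
```

Emit:
send_rows --deltas "0 0 0 0; 0 0 0 0; 0 0 0 0"

```text
t: 27.9
eef_pos: [0.5224, 0.2376, 0.0305]
tool_rot: [0.001, 0.024, 1.0, 0.001]
contact_force: [0.6, 0.4, 0.5]
gripper_width: 0.6
grasp_force: 0.0
```

Emit:
send_rows --deltas "0 0 0 0; 0 0 0 0; 0 0 0 0; 0 0 0 0; 0 0 0 0" --claw 0 --force 110

```text
t: 28.4
eef_pos: [0.5216, 0.2375, 0.0302]
tool_rot: [0.0, 0.024, 1.0, 0.001]
contact_force: [-1.4, -0.2, 9.8]
gripper_width: 0.132
grasp_force: 107.9
```

Emit:
send_rows --deltas "0 0 -0.01 0; 0 0 -0.03 0; 0 0 -0.06 0; 0 0 -0.1 0; 0 0 -0.14 0"

```text
t: 28.9
eef_pos: [0.5205, 0.2366, 0.1703]
tool_rot: [-0.001, 0.024, 1.0, -0.0]
contact_force: [0.8, 0.6, -1.9]
gripper_width: 0.136
grasp_force: 107.8
```

```bash
python3 - <<'E'
from h import *
plan((.517,-.0086,.17,94.3))
E
```

```text
now [0.5205 0.2366 0.1703] a 87.19 q7 1.23 w 0.14 f [ 0.8  0.6 -1.9]
-> (0.517, -0.0086, 0.17, 94.3): -0.0085 -0.2451 0.0003 -7.11 rows>=5
```

Emit:
send_rows --deltas "-0.002 -0.049 0 -1.5; -0.004 -0.098 0 -3; -0.006 -0.147 0 -4.5; -0.007 -0.196 0 -6; -0.0085 -0.245 0 -7.1"

```text
t: 29.4
eef_pos: [0.517, -0.01, 0.1695]
tool_rot: [0.0, -0.038, 0.999, 0.0]
contact_force: [1.2, -0.4, -1.6]
gripper_width: 0.136
grasp_force: 108.1
```

Emit:
send_rows --deltas "0 0 0 0; 0 0 0 0; 0 0 0 0; 0 0 0 0"

```text
t: 29.8
eef_pos: [0.5178, -0.0063, 0.1689]
tool_rot: [-0.0, -0.039, 0.999, 0.0]
contact_force: [-0.2, 0.2, -2.8]
gripper_width: 0.134
grasp_force: 108.2
```

```bash
python3 - <<'E'
from h import *
p=bot.read_camera("wrist");W=cloud(p);save(p,"lidheld.png")
for r in rects(W,p["img"],.145,.175,8000,60000):print("lid",r[:6])
for r in rects(W,p["img"],.058,.073,100,60000):print("tub",r[:6])
plan((.517,-.0086,.0845,94.3))
E
```

```text
lid (483.6, -8.9, 166.0, 148.7, np.float32(94.6), 0.1578)
now [ 0.5178 -0.0064  0.1689] a 94.47 q7 1.77 w 0.13 f [ 0.1 -0.6 -1.5]
-> (0.517, -0.0086, 0.0845, 94.3): 0.0010 -0.0021 0.0844 0.17 rows>=2
```

View pics/lidheld.png

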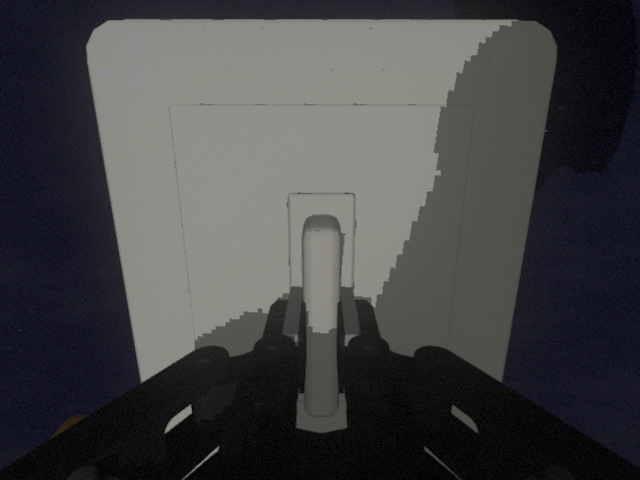

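The lid is held level above the tub; it needs a -2.4 mm shift in y. I'm lowering to just above the rim first.

Emit:
send_rows --deltas "0 -0.0024 0.02 0.3; 0 -0.0024 0.04 0.3; 0 -0.0024 0.06 0.3; 0 -0.0024 0.064 0.3; 0 -0.0024 0.064 0.3"

```text
t: 30.35
eef_pos: [0.5176, -0.0098, 0.1045]
tool_rot: [-0.001, -0.036, 0.999, -0.0]
contact_force: [0.6, -0.6, -1.0]
gripper_width: 0.134
grasp_force: 108.2
```

Emit:
send_rows --deltas "0 0 0 0; 0 0 0 0; 0 0 0 0"

```text
t: 30.65
eef_pos: [0.5185, -0.0103, 0.1057]
tool_rot: [0.001, -0.035, 0.999, 0.0]
contact_force: [0.4, -0.2, -2.8]
gripper_width: 0.13
grasp_force: 108.2
```

```bash
python3 - <<'E'
from h import *
p=bot.read_camera("wrist");W=cloud(p)
for r in rects(W,p["img"],.085,.11,8000,60000):
    print("lid",r[:6]);a=np.radians(r[4]-90)
    k=108-r[2]/2 if r[2]>166.5 else 108-r[3]/2
    print(r[0]+k*np.cos(a),r[1]+k*np.sin(a))
plan((.5175,-.0089,.0855,94.1))
E
```

```text
lid (484.5, -12.6, 166.0, 149.1, np.float32(94.0), 0.0945)
517.8685 -10.266646
now [ 0.5184 -0.0104  0.1056] a 94.01 q7 1.84 w 0.13 f [ 0.4 -0.1 -1.3]
-> (0.5175, -0.0089, 0.0855, 94.1): 0.0007 0.0015 0.0201 -0.09 rows>=1
```

Emit:
send_rows --deltas "0.0008 0.0017 0 -0.3; 0.0008 0.0017 0.005 -0.3; 0.0008 0.0017 0.01 -0.3; 0.0008 0.0017 0.015 -0.3; 0.0008 0.0017 0.0195 -0.3"

```text
t: 31.2
eef_pos: [0.5168, -0.0089, 0.0848]
tool_rot: [-0.0, -0.038, 0.999, -0.0]
contact_force: [0.8, 0.7, -1.9]
gripper_width: 0.129
grasp_force: 108.2
```

Emit:
send_rows --deltas "0 0 0.001 0; 0 0 0.002 0; 0 0 0.003 0; 0 0 0.003 0"

```text
t: 31.6
eef_pos: [0.5167, -0.0089, 0.0838]
tool_rot: [-0.0, -0.037, 0.999, 0.001]
contact_force: [-7.2, 0.6, 18.7]
gripper_width: 0.131
grasp_force: 111.3
```

```bash
python3 - <<'E'
from h import *
p=bot.read_camera("wrist");W=cloud(p)
for r in rects(W,p["img"],.06,.09,8000,60000):
    print("lid",r[:6]);a=np.radians(r[4]-90);k=108-r[3]/2
    print(r[0]+k*np.cos(a),r[1]+k*np.sin(a))
plan((.5175,-.0089,.0842,94.1))
E
```

```text
lid (482.3, -11.1, 166.7, 148.6, np.float32(94.5), 0.0727)
515.8961 -8.455929
now [ 0.5167 -0.0089  0.0838] a 94.28 q7 1.87 w 0.13 f [-7.3  0.6 18.4]
-> (0.5175, -0.0089, 0.0842, 94.1): -0.0008 -0.0001 -0.0004 0.18 rows>=1
```

Emit:
send_rows --deltas "-0.0005 0 -0.003 0; -0.0005 0 -0.003 0"

```text
t: 31.85
eef_pos: [0.518, -0.0088, 0.0857]
tool_rot: [0.001, -0.038, 0.999, 0.0]
contact_force: [0.0, 0.7, -2.9]
gripper_width: 0.131
grasp_force: 108.2
```

Emit:
send_rows --deltas "0 0 0 0; 0 0 0 0; 0 0 0 0; 0 0 0 0; 0 0 0 0" --claw 0.5

```text
t: 32.35
eef_pos: [0.5175, -0.0088, 0.0854]
tool_rot: [-0.0, -0.038, 0.999, -0.0]
contact_force: [0.1, -0.3, -0.3]
gripper_width: 0.499
grasp_force: 0.0
```

Emit:
send_rows --deltas "0 0 -0.03 0; 0 0 -0.07 0; 0 0 -0.12 0; 0.03 0 -0.16 0; 0.06 0 -0.2 0"

```text
t: 32.85
eef_pos: [0.4573, -0.0136, 0.287]
tool_rot: [0.0, -0.037, 0.999, -0.0]
contact_force: [0.2, 1.1, 1.0]
gripper_width: 0.497
grasp_force: 0.0
```

Emit:
send_rows --deltas "0 0 -0.03 0; 0 0 -0.05 0; 0 0 -0.05 0; 0 0 -0.05 0" --claw 0

```text
t: 33.25
eef_pos: [0.4575, -0.0133, 0.3352]
tool_rot: [0.0, -0.038, 0.999, 0.0]
contact_force: [0.3, -0.4, -0.3]
gripper_width: -0.0
grasp_force: 0.0
```

```bash
cat >> h.py <<'E'
def lidpose(W):
    m=(W[...,2]>.062)&(W[...,2]<.079)&(abs(W[...,0]-.517)<.14)&(abs(W[...,1]+.008)<.12)
    n,lab,st,_=cv2.connectedComponentsWithStats(m.astype(np.uint8),connectivity=4)
    P=W[lab==1+st[1:,4].argmax()]
    c,s,_=cv2.minAreaRect((P[:,:2]*1000).astype(np.float32))
    t=np.radians(4.3);d=P[:,:2]-np.array([.517,-.0086])
    u=d@[np.cos(t),np.sin(t)];v=d@[-np.sin(t),np.cos(t)]
    A=np.c_[u,v,np.ones_like(u)];k=np.linalg.lstsq(A,P[:,2],rcond=None)[0]
    g=abs(A@k-P[:,2])<.002;k=np.linalg.lstsq(A[g],P[g,2],rcond=None)[0]
    print("lid top c",np.round(c,1),np.round(s,1),"umin/max",np.round([u.min(),u.max(),v.min(),v.max()],4))
    for n,x,y in (("fl",-.096,.071),("fr",-.096,-.071),("bl",.096,.071),("br",.096,-.071)):
        q=np.hypot(u-x,v-y)<.012
        print(n,"top mm fit %.2f med %.2f n %d"%(1000*(k@[x,y,1]),1000*np.median(P[q,2]) if q.any() else 0,q.sum()))
def corners(z,c=(.517,-.0086),a=4.3):
    t=np.radians(a);R=np.array([[np.cos(t),-np.sin(t)],[np.sin(t),np.cos(t)]])
    return {n:tuple(np.round(np.array(c)+R@[x,y],4))+(z,) for n,x,y in (("fl",-.096,.071),("fr",-.096,-.071),("br",.096,-.071),("bl",.096,.071))}
E
python3 - <<'E'
from h import *
p=bot.read_camera("wrist");W=cloud(p);save(p,"lidon.png");lidpose(W)
C=corners(.10);print(C)
plan(C["fl"],C["bl"],C["br"],C["fr"])
E
```

```text
lid top c [517.2  -8.3] [215.7 166.4] umin/max [-0.1077  0.108  -0.083   0.0834]
fl top mm fit 72.61 med 71.97 n 429
fr top mm fit 72.59 med 71.90 n 419
bl top mm fit 73.17 med 72.21 n 286
br top mm fit 73.16 med 72.11 n 280
{'fl': (np.float64(0.4159), np.float64(0.055), 0.1), 'fr': (np.float64(0.4266), np.float64(-0.0866), 0.1), 'br': (np.float64(0.6181), np.float64(-0.0722), 0.1), 'bl': (np.float64(0.6074), np.float64(0.0694), 0.1)}
now [ 0.4571 -0.0133  0.3345] a 94.31 q7 1.55 w -0.00 f [-0.1  0.  -0.4]
-> (np.float64(0.4159), np.float64(0.055), 0.1): 0.0360 0.0712 0.2345 0.00 rows>=5
-> (np.float64(0.6074), np.float64(0.0694), 0.1): -0.1920 -0.0000 -0.0000 0.00 rows>=4
-> (np.float64(0.6181), np.float64(-0.0722), 0.1): -0.0000 -0.1420 -0.0000 0.00 rows>=3
-> (np.float64(0.4266), np.float64(-0.0866), 0.1): 0.1920 0.0000 -0.0000 0.00 rows>=4
```

View pics/lidon.png

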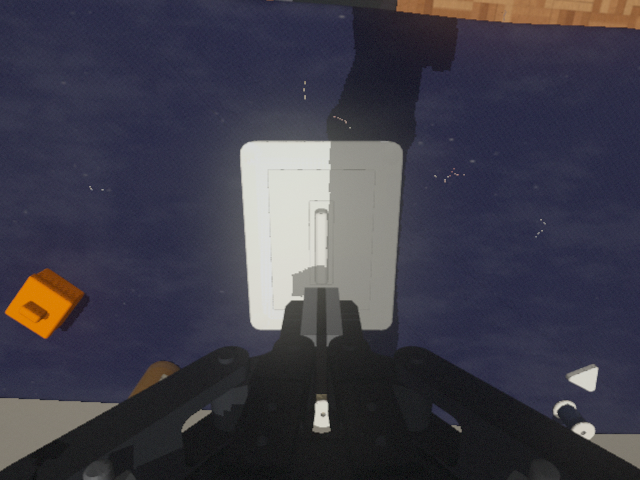

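The lid lies squarely on the gasket (centre px 322,235; offset 0.3 mm). I'm pressing the corners, starting with fl.

Emit:
send_rows --deltas "0.006 0.015 0.047 0; 0.012 0.03 0.094 0; 0.017 0.044 0.14 0; 0.023 0.058 0.186 0; 0.028 0.0712 0.2345 0" --claw 0

```text
t: 33.8
eef_pos: [0.4231, 0.0554, 0.0989]
tool_rot: [-0.001, -0.037, 0.999, -0.001]
contact_force: [0.9, 1.5, -0.6]
gripper_width: -0.002
grasp_force: 0.0
```

Emit:
send_rows --deltas "0 0 0 0; 0 0 0 0; 0 0 0 0"

```text
t: 34.1
eef_pos: [0.4262, 0.0549, 0.1032]
tool_rot: [0.001, -0.037, 0.999, 0.0]
contact_force: [-0.3, -1.2, 0.5]
gripper_width: -0.002
grasp_force: 0.0
```

```bash
python3 - <<'E'
from h import *
plan((.4239,.0556,.075),(.4239,.0556,.073))
E
```

```text
now [0.4262 0.0549 0.1032] a 94.23 q7 1.63 w -0.00 f [-0.3 -1.2  0.5]
-> (0.4239, 0.0556, 0.075): 0.0022 0.0009 0.0282 0.00 rows>=1
-> (0.4239, 0.0556, 0.073): -0.0000 0.0000 0.0020 0.00 rows>=1
```

Emit:
send_rows --deltas "0.003 0.001 0.01 0; 0.003 0.001 0.018 0; 0.003 0.001 0.022 0; 0.003 0.001 0.024 0; 0.003 0.001 0.025 0"

```text
t: 34.6
eef_pos: [0.4214, 0.0563, 0.0768]
tool_rot: [-0.0, -0.037, 0.999, 0.0]
contact_force: [-3.7, -0.4, 12.4]
gripper_width: -0.001
grasp_force: 6.3
```

Emit:
send_rows --deltas "0 0 0.0005 0; 0 0 0.001 0; 0 0 0.0015 0; 0 0 0.002 0; 0 0 0.002 0"

```text
t: 35.1
eef_pos: [0.4213, 0.0564, 0.075]
tool_rot: [-0.0, -0.038, 0.999, 0.001]
contact_force: [-4.0, 0.1, 11.6]
gripper_width: -0.001
grasp_force: 6.0
```

Emit:
send_rows --deltas "0 0 0.0005 0; 0 0 0.001 0; 0 0 0.0015 0; 0 0 0.0015 0; 0 0 0.0015 0"

```text
t: 35.6
eef_pos: [0.4214, 0.0565, 0.0742]
tool_rot: [-0.0, -0.037, 0.999, 0.001]
contact_force: [-8.1, -0.1, 25.1]
gripper_width: -0.002
grasp_force: 13.0
```

Emit:
send_rows --deltas "0 0 -0.03 0; -0.045 0 -0.03 0; -0.09 0 -0.03 0; -0.138 0 -0.03 0; -0.186 0 -0.03 0"

```text
t: 36.1
eef_pos: [0.6087, 0.0705, 0.103]
tool_rot: [0.0, -0.038, 0.999, 0.0]
contact_force: [0.4, -0.3, 0.6]
gripper_width: -0.0
grasp_force: 0.0
```

Emit:
send_rows --deltas "0 0 0 0; 0 0 0 0; 0 0 0 0"

```text
t: 36.4
eef_pos: [0.6055, 0.0698, 0.1024]
tool_rot: [-0.001, -0.037, 0.999, -0.0]
contact_force: [-0.5, 0.5, 0.8]
gripper_width: 0.002
grasp_force: 0.0
```

```bash
python3 - <<'E'
from h import *
plan((.6074,.0694,.0775))
E
```

```text
now [0.6055 0.0698 0.1024] a 94.28 q7 1.73 w 0.00 f [-0.5  0.5  0.8]
-> (0.6074, 0.0694, 0.0775): -0.0019 -0.0006 0.0249 0.00 rows>=1
```

Emit:
send_rows --deltas "-0.002 0 0.01 0; -0.002 0 0.018 0; -0.002 0 0.022 0; -0.002 0 0.024 0; -0.002 0 0.025 0"

```text
t: 36.9
eef_pos: [0.6078, 0.0704, 0.0779]
tool_rot: [-0.001, -0.038, 0.999, 0.0]
contact_force: [-4.6, -0.4, 7.4]
gripper_width: 0.0
grasp_force: 4.0
```

Emit:
send_rows --deltas "0 0 0.0005 0; 0 0 0.001 0; 0 0 0.0015 0; 0 0 0.002 0; 0 0 0.002 0"

```text
t: 37.4
eef_pos: [0.6078, 0.0705, 0.0763]
tool_rot: [-0.001, -0.038, 0.999, 0.0]
contact_force: [-4.9, 0.5, 6.3]
gripper_width: -0.001
grasp_force: 3.6
```

Emit:
send_rows --deltas "0 0 0.0005 0; 0 0 0.001 0; 0 0 0.001 0; 0 0 0.001 0; 0 0 0.001 0"

```text
t: 37.9
eef_pos: [0.6079, 0.0705, 0.0754]
tool_rot: [-0.001, -0.038, 0.999, 0.0]
contact_force: [-3.6, 1.5, 6.4]
gripper_width: 0.0
grasp_force: 3.7
```

Emit:
send_rows --deltas "0 0 0.0005 0; 0 0 0.001 0; 0 0 0.0015 0; 0 0 0.0015 0; 0 0 0.0015 0"

```text
t: 38.4
eef_pos: [0.6079, 0.0706, 0.0743]
tool_rot: [-0.001, -0.038, 0.999, 0.001]
contact_force: [-6.4, 0.7, 10.5]
gripper_width: -0.001
grasp_force: 5.8
```

Emit:
send_rows --deltas "0 0 0.0005 0; 0 0 0.0005 0; 0 0 0.0005 0"

```text
t: 38.7
eef_pos: [0.608, 0.0706, 0.0742]
tool_rot: [-0.001, -0.038, 0.999, 0.001]
contact_force: [-6.8, 0.6, 14.8]
gripper_width: 0.001
grasp_force: 7.4
```

Emit:
send_rows --deltas "0 0 0.0005 0; 0 0 0.0008 0; 0 0 0.0008 0"

```text
t: 39.0
eef_pos: [0.608, 0.0706, 0.0739]
tool_rot: [-0.001, -0.037, 0.999, 0.001]
contact_force: [-9.3, 0.8, 19.8]
gripper_width: 0.001
grasp_force: 9.9
```

Emit:
send_rows --deltas "0 0 -0.032 0; 0 -0.047 -0.032 0; 0 -0.095 -0.032 0; 0 -0.142 -0.032 0; 0 -0.142 -0.032 0"

```text
t: 39.5
eef_pos: [0.6189, -0.0812, 0.1051]
tool_rot: [0.001, -0.032, 0.999, -0.003]
contact_force: [0.3, 0.3, 0.1]
gripper_width: -0.002
grasp_force: 0.0
```

Emit:
send_rows --deltas "0 0 0 0; 0 0 0 0; 0 0 0 0"

```text
t: 39.8
eef_pos: [0.6196, -0.0691, 0.1039]
tool_rot: [-0.0, -0.039, 0.999, 0.001]
contact_force: [0.7, 0.3, -0.2]
gripper_width: -0.003
grasp_force: 0.0
```

```bash
python3 - <<'E'
from h import *
plan((.6181,-.0722,.0775))
E
```

```text
now [ 0.6196 -0.0691  0.1039] a 94.47 q7 1.96 w -0.00 f [ 0.7  0.3 -0.2]
-> (0.6181, -0.0722, 0.0775): 0.0018 -0.0030 0.0264 0.00 rows>=1
```

Emit:
send_rows --deltas "0 -0.002 0.01 0; 0 -0.002 0.018 0; 0 -0.002 0.022 0; 0 -0.002 0.025 0; 0 -0.002 0.026 0"

```text
t: 40.3
eef_pos: [0.6192, -0.0729, 0.0779]
tool_rot: [-0.001, -0.038, 0.999, 0.0]
contact_force: [-3.8, 1.7, 8.3]
gripper_width: -0.004
grasp_force: 3.9
```

Emit:
send_rows --deltas "0 0 0.0005 0; 0 0 0.001 0; 0 0 0.0015 0; 0 0 0.002 0; 0 0 0.0025 0"

```text
t: 40.8
eef_pos: [0.6193, -0.0729, 0.0762]
tool_rot: [-0.0, -0.038, 0.999, 0.0]
contact_force: [-4.1, 1.3, 7.5]
gripper_width: 0.003
grasp_force: 3.9
```

Emit:
send_rows --deltas "0 0 0.0005 0; 0 0 0.001 0; 0 0 0.0015 0; 0 0 0.002 0; 0 0 0.002 0"

```text
t: 41.3
eef_pos: [0.6194, -0.0729, 0.0744]
tool_rot: [-0.0, -0.038, 0.999, 0.001]
contact_force: [-3.8, 2.3, 9.5]
gripper_width: -0.0
grasp_force: 4.4
```

Emit:
send_rows --deltas "0 0 0.0005 0; 0 0 0.001 0; 0 0 0.0015 0; 0 0 0.0018 0; 0 0 0.0018 0"

```text
t: 41.8
eef_pos: [0.6196, -0.073, 0.0739]
tool_rot: [-0.0, -0.038, 0.999, 0.001]
contact_force: [-7.7, 2.6, 20.0]
gripper_width: -0.0
grasp_force: 9.9
```

Emit:
send_rows --deltas "0 0 -0.032 0; 0.047 0 -0.032 0; 0.095 0 -0.032 0; 0.142 0 -0.032 0; 0.188 0 -0.032 0"

```text
t: 42.3
eef_pos: [0.4304, -0.0875, 0.1038]
tool_rot: [0.0, -0.038, 0.999, 0.0]
contact_force: [0.1, -0.7, 0.2]
gripper_width: -0.002
grasp_force: 0.0
```

Emit:
send_rows --deltas "0 0 0 0; 0 0 0 0; 0 0 0 0"

```text
t: 42.6
eef_pos: [0.4341, -0.0873, 0.1043]
tool_rot: [0.001, -0.038, 0.999, -0.0]
contact_force: [0.5, -0.4, -0.0]
gripper_width: -0.004
grasp_force: 0.0
```

```bash
python3 - <<'E'
from h import *
plan((.4295,-.0865,.0775))
E
```

```text
now [ 0.4341 -0.0873  0.1043] a 94.34 q7 1.98 w -0.00 f [ 0.5 -0.4 -0. ]
-> (0.4295, -0.0865, 0.0775): 0.0045 0.0011 0.0268 0.00 rows>=1
```

Emit:
send_rows --deltas "0.003 0.001 0.01 0; 0.003 0.001 0.018 0; 0.003 0.001 0.022 0; 0.003 0.001 0.025 0; 0.003 0.001 0.0265 0"

```text
t: 43.1
eef_pos: [0.4289, -0.0867, 0.0769]
tool_rot: [-0.001, -0.037, 0.999, 0.0]
contact_force: [-1.5, 0.5, 4.7]
gripper_width: 0.002
grasp_force: 2.2
```

Emit:
send_rows --deltas "0 0 0.0005 0; 0 0 0.001 0; 0 0 0.0015 0; 0 0 0.002 0; 0 0 0.0025 0"

```text
t: 43.6
eef_pos: [0.4289, -0.0866, 0.0748]
tool_rot: [-0.0, -0.038, 0.999, 0.0]
contact_force: [-3.0, -0.9, 5.4]
gripper_width: 0.001
grasp_force: 2.4
```

Emit:
send_rows --deltas "0 0 0.0005 0; 0 0 0.001 0; 0 0 0.001 0; 0 0 0.001 0; 0 0 0.001 0"

```text
t: 44.1
eef_pos: [0.4289, -0.0866, 0.0739]
tool_rot: [-0.0, -0.038, 0.999, 0.0]
contact_force: [-4.1, -0.1, 8.0]
gripper_width: -0.0
grasp_force: 4.2
```

Emit:
send_rows --deltas "0 0 0.0005 0; 0 0 0.001 0; 0 0 0.0014 0; 0 0 0.0014 0"

```text
t: 44.5
eef_pos: [0.4289, -0.0867, 0.0734]
tool_rot: [-0.0, -0.037, 0.999, 0.001]
contact_force: [-10.5, 0.2, 25.6]
gripper_width: 0.002
grasp_force: 13.0
```

Emit:
send_rows --deltas "0 0 0.0003 0; 0 0 0.0003 0; 0 0 0.0003 0"

```text
t: 44.8
eef_pos: [0.429, -0.0868, 0.0733]
tool_rot: [-0.0, -0.037, 0.999, 0.001]
contact_force: [-9.7, 0.9, 30.6]
gripper_width: 0.002
grasp_force: 14.8
```

Emit:
send_rows --deltas "0 0 -0.05 0; 0 0.03 -0.1 0; 0 0.05 -0.15 0; -0.03 0.075 -0.2 0; -0.03 0.075 -0.25 0"

```text
t: 45.3
eef_pos: [0.4517, -0.0098, 0.303]
tool_rot: [0.001, -0.039, 0.999, 0.0]
contact_force: [1.7, 1.0, 0.0]
gripper_width: -0.001
grasp_force: 0.0
```

Emit:
send_rows --deltas "0 0 0 0; 0 0 0 0; 0 0 0 0; 0 0 0 0"

```text
t: 45.7
eef_pos: [0.4499, -0.013, 0.2999]
tool_rot: [-0.001, -0.037, 0.999, -0.0]
contact_force: [-0.2, 0.1, 1.0]
gripper_width: 0.0
grasp_force: 0.0
```

```bash
python3 - <<'E'
from h import *
p=bot.read_camera("wrist");W=cloud(p);lidpose(W);save(p,"lidpressed.png")
C=corners(.1,a=4.3);plan((.4239,.0556,.1))
E
```

```text
lid top c [516.6  -8.5] [215.9 166.3] umin/max [-0.1083  0.1075 -0.0831  0.0832]
fl top mm fit 67.84 med 67.21 n 495
fr top mm fit 67.83 med 67.23 n 499
bl top mm fit 68.24 med 67.37 n 300
br top mm fit 68.23 med 67.41 n 292
now [ 0.4499 -0.013   0.3   ] a 94.27 q7 1.56 w 0.00 f [-0.6  0.2  0.3]
-> (0.4239, 0.0556, 0.1): 0.0209 0.0704 0.2000 0.00 rows>=5
```

The lid dropped evenly by about 4.8 mm at all corners. I'll do a second firm pass on the first three corners to be sure.

Emit:
send_rows --deltas "0.004 0.014 0.04 0; 0.008 0.028 0.08 0; 0.012 0.042 0.12 0; 0.016 0.056 0.16 0; 0.02 0.0704 0.2 0"

```text
t: 46.25
eef_pos: [0.4248, 0.056, 0.0993]
tool_rot: [-0.0, -0.037, 0.999, -0.0]
contact_force: [-0.0, 1.0, 0.3]
gripper_width: -0.005
grasp_force: 0.0
```

Emit:
send_rows --deltas "0.001 0 0.01 0; 0.001 0 0.018 0; 0.001 0 0.022 0; 0.001 0 0.025 0; 0.001 0 0.027 0"

```text
t: 46.75
eef_pos: [0.4256, 0.0557, 0.0751]
tool_rot: [0.001, -0.037, 0.999, 0.0]
contact_force: [0.5, -0.2, -0.4]
gripper_width: 0.002
grasp_force: 0.0
```

Emit:
send_rows --deltas "0 0 0.0005 0; 0 0 0.001 0; 0 0 0.001 0; 0 0 0.001 0"

```text
t: 47.15
eef_pos: [0.4251, 0.056, 0.074]
tool_rot: [0.001, -0.037, 0.999, 0.0]
contact_force: [-0.1, -0.7, 7.2]
gripper_width: -0.006
grasp_force: 3.5
```

Emit:
send_rows --deltas "0 0 0.0005 0; 0 0 0.001 0; 0 0 0.0015 0; 0 0 0.0015 0"

```text
t: 47.55
eef_pos: [0.4251, 0.056, 0.0735]
tool_rot: [0.0, -0.037, 0.999, 0.001]
contact_force: [-6.5, -1.2, 27.2]
gripper_width: 0.003
grasp_force: 13.6
```

Emit:
send_rows --deltas "0 0 -0.03 0; -0.045 0 -0.03 0; -0.09 0 -0.03 0; -0.138 0 -0.03 0; -0.184 0 -0.03 0"

```text
t: 48.05
eef_pos: [0.61, 0.0703, 0.1023]
tool_rot: [0.0, -0.038, 0.999, 0.0]
contact_force: [-0.9, 0.4, 0.4]
gripper_width: -0.002
grasp_force: 0.0
```

Emit:
send_rows --deltas "0 0 0.01 0; 0 0 0.02 0; 0 0 0.026 0; 0 0 0.028 0; 0 0 0.03 0"

```text
t: 48.55
eef_pos: [0.6063, 0.0695, 0.0733]
tool_rot: [-0.001, -0.037, 0.999, 0.001]
contact_force: [-11.0, -0.8, 31.0]
gripper_width: -0.004
grasp_force: 15.4
```

Emit:
send_rows --deltas "0 0 -0.03 0; 0 -0.047 -0.03 0; 0 -0.095 -0.03 0; 0 -0.14 -0.03 0; 0 -0.14 -0.03 0"

```text
t: 49.05
eef_pos: [0.6167, -0.0792, 0.1026]
tool_rot: [0.0, -0.032, 0.999, -0.002]
contact_force: [-0.9, 0.4, 0.9]
gripper_width: 0.002
grasp_force: 0.0
```

Emit:
send_rows --deltas "0 0 0.01 0; 0 0 0.02 0; 0 0 0.026 0; 0 0 0.028 0; 0 0 0.029 0"

```text
t: 49.55
eef_pos: [0.6175, -0.0675, 0.0735]
tool_rot: [-0.001, -0.039, 0.999, 0.001]
contact_force: [-10.1, 3.3, 25.0]
gripper_width: 0.002
grasp_force: 12.4
```

Emit:
send_rows --deltas "0 0 0.0005 0; 0 0 0.0005 0; 0 0 0.0005 0"

```text
t: 49.85
eef_pos: [0.6175, -0.0675, 0.0736]
tool_rot: [-0.001, -0.039, 0.999, 0.001]
contact_force: [-10.3, 3.2, 22.7]
gripper_width: -0.006
grasp_force: 11.3
```

Emit:
send_rows --deltas "0.01 0.02 -0.05 0; 0.06 0.04 -0.08 0; 0.1 0.055 -0.12 0; 0.14 0.06 -0.17 0; 0.16 0.06 -0.22 0"

```text
t: 50.35
eef_pos: [0.471, -0.0208, 0.2574]
tool_rot: [-0.002, -0.039, 0.999, -0.0]
contact_force: [0.5, 0.4, 1.6]
gripper_width: -0.002
grasp_force: 0.0
```

Emit:
send_rows --deltas "0 0 0 0; 0 0 0 0; 0 0 0 0; 0 0 0 0"

```text
t: 50.75
eef_pos: [0.4737, -0.0224, 0.2564]
tool_rot: [-0.001, -0.038, 0.999, -0.001]
contact_force: [0.0, 0.2, 0.9]
gripper_width: -0.003
grasp_force: 0.0
```

```bash
python3 - <<'E'
from h import *
p=bot.read_camera("wrist");W=cloud(p);lidpose(W)
p=bot.read_camera("side");save(p,"side_end.png",(170,100,530,430),2 if 0 else 1.8)
for r in rects(cloud(bot.read_camera("top")),p["img"],.02,.05,1000,9000):print(r[:6])
E
```

```text
lid top c [515.1  -8.6] [213.8 166.8] umin/max [-0.1088  0.105  -0.0834  0.0835]
fl top mm fit 67.83 med 67.21 n 670
fr top mm fit 67.79 med 67.30 n 684
bl top mm fit 68.31 med 67.35 n 201
br top mm fit 68.28 med 67.37 n 343
(851.5, 709.2, 480.5, 5.7, np.float32(90.0), 0.0351)
(850.1, -877.0, 316.9, 6.5, np.float32(90.0), 0.0349)
(645.3, -355.5, 68.4, 59.9, np.float32(143.0), 0.0341)
(512.2, -466.1, 74.4, 47.9, np.float32(81.3), 0.0342)
```

View pics/side_end.png

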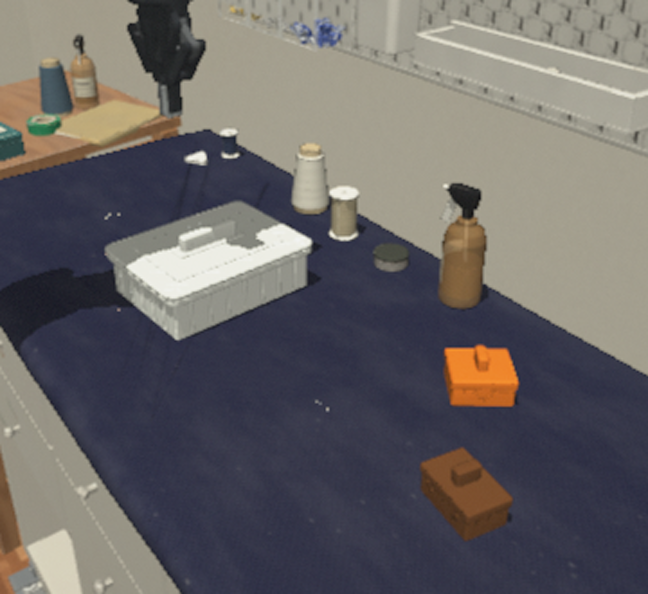

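The second pass left the heights unchanged, so the lid is fully home. The crop shows the lid seated flat on the tub (px ~210,250), the back row untouched, the look-alikes in place, and the arm clear. I'm handing in.

```bash
python3 -c "
from station import bot
print(bot.hand_in())"
```

```text
the job is handed in; nothing more can be done
None
```

All four white-lidded cases (b, c, d, e) lie flat side by side in the tub, the lid is pressed home at all four corners, nothing else was moved, and the job is handed in; the judge's result was not shown.

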